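# Strip an oedometer cell after its calibration run

### The arm

A 6-joint arm with a two-finger parallel gripper is mounted at the origin on the work surface; the furniture and walls round the work are solid. World frame = base frame: x ahead of the robot, y to its left, z up, the work surface at z = 0. Lengths are in m, angles in rad, forces in N, time in s.
With the tool pointing down it reaches from about 0.35 to 0.925 m from the base axis. Payload 6.4 kg.
Tool frame: the origin (TCP) lies on the centre line of the jaws, within the pads' length; the fingertips stand 17 mm ahead of it and the grasp point (between the pads) lies 2 mm behind it (env.tcp_to_tips is the distance from the TCP to the fingertips, in m); x points along the fingers, y is the direction in which the jaws open and shut, and the axes are right-handed (so a half turn about x gives the same grasp; the last joint's range is limited). The gripper opens to 85 mm and grips with 20 to 120 N. Pads are 22 mm wide; open, the fingers measure 114 mm over their backs; the gripper's body (76 mm by 85 mm) begins 54 mm behind the grasp point. The pads swing forward as they close: fully open they stand 13 mm farther back than shut.
Start: joints at [0.996, 0.245, 1.558, -0, 1.339, -0.174], TCP at [0.254, 0.598, 0.248] pointing down, gripper open.
Joint ranges: [-3.13, 3.13], [-1.02, 2.26], [0.13, 2.54], [-0.95, 4.09], [0.21, 2.88], [-2.74, 2.74]. Speed limits (rad/s): [2.57, 2.57, 3.14, 3.14, 3.14, 3.14].

### API

Orientations are given as a rotation vector (axis times angle).
In Python, from workcell import env gives the robot as it stands.
- The arm moves only by the tool drive_tool, never from a script. Its argument "moves" is a list of rows, each a list of 7 numbers: the shift along the tool's x, y, z in m, then the turn, a rotation vector about the tool's x, y, z in rad, then the closure, from -1 (fully open) to 1 (shut), so that 0 is half open. A call has 1 to 12 rows; each row shifts and turns the commanded pose from where the row before left it, along the tool's axes as they then stand; what a row does not reach is not made up. A row lasts 1/12 s, in which the tool goes at most 41.7 mm and 7.16 degrees, less where a joint would pass 70% of its speed; a pose out of reach is approached as far as the arm can. A call with a gripper value outside its range is refused whole. The fingers move at their own pace and stop on an object; "force" is the grip in N (left out, the last holds). Time passes only in rows, so rows that do not move let the fingers close. It gives the time, the measured TCP pose, the force and the opening at its end, in the units of the state.
- env.sense(): the state, without advancing time (a new reading comes with each control period).
- env.camera(name): name is "side" or "top" or "wrist"; returns a dict with "pixels" (420x560x3 uint8, blue, green, red), "fx", "fy", "cx", "cy" (pixels), "R" (3x3) and "t" (3): a world point X has camera coordinates R X + t. Camera axes: x right, y down, z forward; pixel columns grow to the right and rows downward; lengths in m; the calibration is good to about 2 mm. A picture is of the moment at which its call begins. There is no depth.
- env.job_done(): hands the job in, once; it reports no verdict.
The state is a dict: "time": time; "joints": joint angles; "qvel": joint speeds; "joint_efforts": joint torques, N m; "ee_pos": TCP position; "eef_rot": TCP orientation; "ft_force": force on the tool from outside, world axes, zero at the start; "wrist_torque": the same for the moment, N m; "finger_gap": opening from 0.0 (shut) to 1.0 (fully open).
Only numpy, scipy, OpenCV 4.12 (cv2) and the standard library are available. Lean on these libraries where they do the work, as an engineer would, in place of code of your own. Each camera call takes 0.05 s, during which the arm holds its last target.

### The job

Strip the oedometer cell from the top, one part at a time, putting each part in its place and letting go before taking the next: the brass loading cap upright on the middle of the ribbed rubber mat to dry, the small porous stone flat in the small soaking dish, the steel ring with its blank centred on the balance pan for check weighing, and last the large porous stone flat in the large soaking dish. Keep every part level and set it down without dropping it; the stones are brittle, so do not bang or press them hard.

Things in the scene. Friction and masses are not known exactly. Their poses are not given: they have to be found in the camera images.
- cell: Fixed round aluminium cell base, 121 mm across, 20 mm high, carrying the stack on its axis; the large stone lies in its seat (floor at 17 mm, 74 mm across). Studs 13 mm thick stand on its +y and -y axes, 49 mm out, tops 41 mm above the bench: grip closing along its x axis. A low water port points along -x (to 76 mm, top at 15 mm). Turned up to 0.5 rad. Origin on the axis at bench level, z up.
- cap: Brass loading cap, top of the stack: a plate 36 mm across, 6 mm thick, with a boss 24 mm across (6 to 28 mm above the underside) to grip; a small ball shows in its top (to 33 mm). 0.10 to 0.15 kg. Origin at the centre of its underside, z up. At the start it stands loose on the small stone, underside 68 mm above the bench.
- stone_small: Smaller buff porous stone: disc 47.5 mm across, 17 mm thick, about 60 g. Origin at the centre of its underside, z up. At the start it lies under the cap and shows 6 mm all round it; underside 51 mm, top 68 mm above the bench. Its lowest 3 mm sit loosely in the mouth of the ring, 14 mm stand proud.
- ring: Steel specimen ring, 58 mm across outside, 50 mm bore, 20 mm high, filled to 3 mm below its rim by a steel calibration blank fixed in it (one piece, 0.26 to 0.40 kg). Origin at the centre of its underside, z up. At the start it stands loosely on the large stone, underside 34 mm, rim 54 mm above the bench.
- stone_large: Larger buff porous stone, bottom of the stack: disc 66 mm across, 17 mm thick, about 110 g; shows 4 mm all round the ring. Origin at the centre of its underside, z up. At the start it lies loose in the base's seat, underside 17 mm, top 34 mm above the bench, 14 mm proud of the base.
- mat: Black ribbed rubber drying mat, 96 x 96 mm, rib tops 6 mm above the bench; place for the cap. Fixed. Origin at the centre of its underside, z up.
- dish_small: The smaller of the two shallow white soaking dishes with a blue rim: 69 mm across outside, inside 63 mm across, floor 2 mm and rim 7 mm above the bench. Fixed. Origin at the centre of its underside, z up.
- dish_large: The larger of the two shallow white soaking dishes with a blue rim: 88 mm across outside, inside 82 mm across, floor 2 mm and rim 7 mm above the bench. Fixed. Origin at the centre of its underside, z up.
- balance: Small white bench balance, 125 x 100 mm and 30 mm high, with a round flat steel pan 82 mm across whose top is 40 mm above the bench; its display end points along its -x. Fixed, the pan does not give. Origin at bench level under the centre of the pan, z up; the body reaches from -75 to +50 mm in x.

How it is judged:
By the outcome, as a careful person would: the job done as asked, in the order asked, and still so for the second after the job is handed in, with the robot touching nothing.
It also fails if it takes over 120 s, if anything falls off the work surface, if the arm or the gripper's body presses on something with over 40 N, if the wrist force passes 120 N, or if a joint passes its speed limit or range.

## Working session

There is one attempt and no reset: what is moved stays moved. The work goes in short steps, Python scripts to look and compute and a tool call to move; the robot and the scene stay as the last step left them, time stands still between calls to the robot, and variables do not carry over. Pictures are saved under pics/ and viewed, and the job is handed in when it is done.

Besides the shell and the picture viewer there is one more tool, called after ">>>" in YAML: its name, and indented under it one key for each argument. drive_tool: Moves the arm, as the interface text tells. Its arguments: {"type":"object","properties":{"moves":{"type":"array","items":{"type":"array","items":{"type":"number"}}},"force":{"type":"number"}},"required":["moves"]}

```bash
mkdir -p pics; ls
cat > h.py <<'E'
import numpy as np, cv2
from workcell import env
from scipy.spatial.transform import Rotation as Ro
def pic(n,f):
    c=env.camera(n); cv2.imwrite('pics/'+f,c['pixels']); np.savez('pics/'+f+'.npz',**c); return c
def ray(c,u,v,z):
    d=np.array([(u-c['cx'])/c['fx'],(v-c['cy'])/c['fy'],1.]); R=np.array(c['R']);t=np.array(c['t'])
    o=-R.T@t; d=R.T@d; return o+d*(z-o[2])/d[2]
def proj(c,X):
    p=np.array(c['R'])@np.array(X)+np.array(c['t']); return np.array([c['fx']*p[0]/p[2]+c['cx'],c['fy']*p[1]/p[2]+c['cy']])
E
python3 - <<'E'
from h import *
for n in('top','side','wrist'):
    c=pic(n,n+'0.png'); print(n,c['fx'],c['R'],c['t'], -np.array(c['R']).T@c['t'])
print(env.sense(),env.tcp_to_tips)
E
```

```text
pics
top 505.4311285097533 [[ 0.02221015 -0.99975169  0.00180568]
 [-0.98769138 -0.02222186 -0.15482868]
 [ 0.15483036  0.00165531 -0.98793968]] [0.00627186 0.40491985 1.27788318] [0.20194143 0.01315308 1.32515339]
side 430.31578149809025 [[ 0.94079812 -0.33893917  0.00437489]
 [-0.15400595 -0.43890275 -0.88523813]
 [ 0.30196203  0.8321566  -0.46511753]] [-0.38810211  0.11968533  1.00650546] [ 0.07963155 -0.91658295  0.57579127]
wrist 313.0816460616847 [[ 0.38933029  0.9210973  -0.00130098]
 [ 0.87543268 -0.36958878  0.31148317]
 [ 0.28642548 -0.12240875 -0.95025078]] [-0.64956652 -0.0416857   0.37903474] [0.18082373 0.62930457 0.37231738]
{'time': 0.15, 'joints': array([ 9.95875507e-01,  2.45651118e-01,  1.55877879e+00, -2.40013883e-05,
        1.33870171e+00, -1.74092664e-01]), 'qvel': array([ 2.96567958e-04, -9.96531001e-05, -2.43489453e-03, -1.92128220e-03,
        6.28118806e-04, -1.23341750e-04]), 'joint_efforts': array([ 1.39057913e-03, -4.29988003e+01, -3.26551652e+01, -1.21398771e-04,
        3.48796006e-03, -2.15691989e-05]), 'ee_pos': array([0.25338018, 0.59812247, 0.24741098]), 'eef_rot': array([ 0.31330917,  1.54837363, -0.31558507]), 'ft_force': array([-0.4169536 , -0.34087147, -0.33911292]), 'wrist_torque': array([ 0.03091814, -0.00599711, -0.00809913]), 'finger_gap': 1.0006147343073504} 0.017
```

View pics/top0.png

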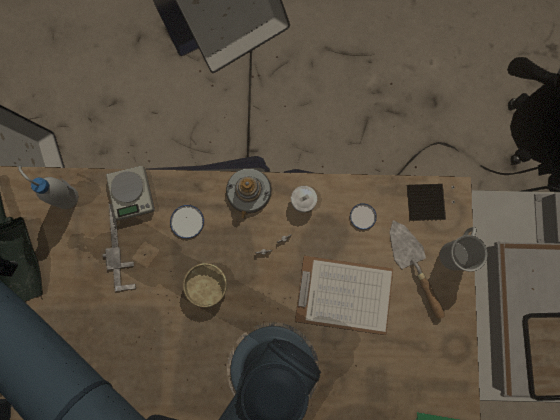

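View pics/side0.png

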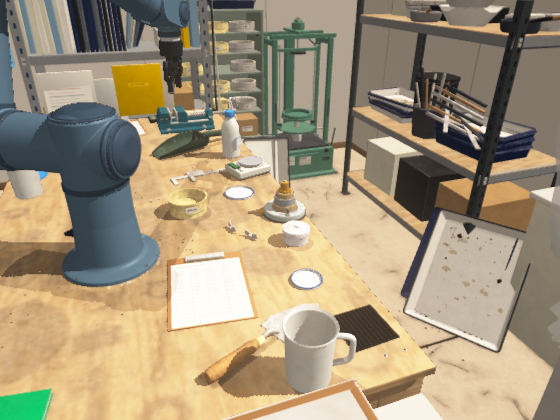

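View pics/wrist0.png

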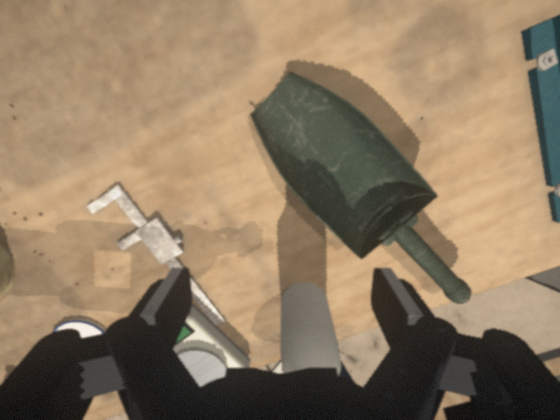

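Run:
```python
from h import *
c=dict(np.load('pics/top0.png.npz')); im=c['pixels']
a=cv2.resize(im[155:245,95:275],None,fx=4.4,fy=4.4,interpolation=cv2.INTER_CUBIC)
cv2.imwrite('pics/topA.png',a)
for n,u,v,z in [('cell',248,190,.02),('pan',127,186,.04),('dl',187,222,.007),('ds',362.5,216.5,.007),('mat',426,202,.006)]: print(n,ray(c,u,v,z))
```

```text
cell [0.45422086 0.07519136 0.02      ]
pan [0.45382823 0.38788213 0.04      ]
dl [0.36754042 0.23357458 0.007     ]
ds [ 0.39250384 -0.22776063  0.007     ]
mat [ 0.43521935 -0.39637653  0.006     ]
```

View pics/topA.png

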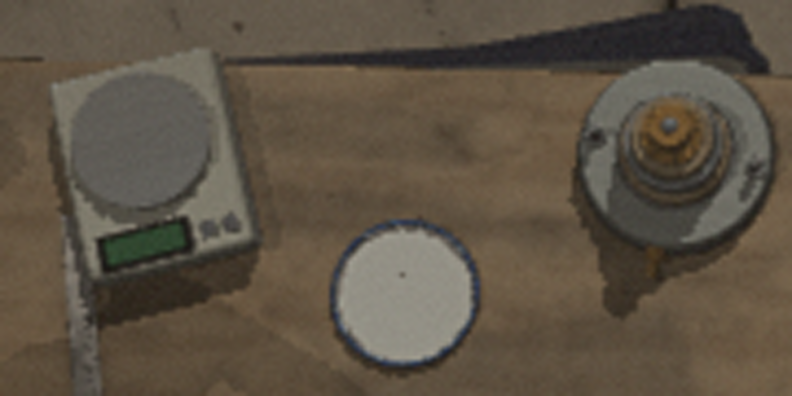

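```bash
cat >> h.py <<'E'
def go(p,yaw=None,n=None):
    """print rows needed to reach p with tool down, tool y at yaw (mod pi nearest)"""
    s=env.sense(); R=Ro.from_rotvec(s['eef_rot']).as_matrix(); 
    cur=np.arctan2(R[1,1],R[0,1])
    if yaw is None: yaw=cur
    yaw=cur+(yaw-cur+np.pi/2)%np.pi-np.pi/2
    c,d=np.cos(yaw),np.sin(yaw)
    T=np.array([[0,c,d],[0,d,-c],[-1,0,0.]])
    rv=Ro.from_matrix(R.T@T).as_rotvec()
    dp=np.array(p)-s['ee_pos']
    print('t',round(s['time'],2),'pos',s['ee_pos'].round(4),'yaw',round(cur,3),'gap',round(s['finger_gap'],3),'F',s['ft_force'].round(1))
    print('rot',rv.round(4),'shift(before rot)',(R.T@dp).round(4),'after rot',(T.T@dp).round(4))
E
python3 - <<'E'
from h import *
s=env.sense(); R=Ro.from_rotvec(s['eef_rot']).as_matrix(); print(R.round(3))
go([.454,.075,.25],0)
go([.45,.05,.25])
E
```

```text
[[-0.001  0.39   0.921]
 [-0.001  0.921 -0.39 ]
 [-1.    -0.002 -0.   ]]
t 0.15 pos [0.2534 0.5981 0.2474] yaw 1.17 gap 1.001 F [-0.4 -0.3 -0.3]
rot [1.17e+00 7.00e-04 1.50e-03] shift(before rot) [-0.0021 -0.4034  0.3888] after rot [-0.0026  0.2006  0.5231]
t 0.15 pos [0.2534 0.5981 0.2474] yaw 1.17 gap 1.001 F [-0.4 -0.3 -0.3]
rot [-0.     -0.0002  0.0015] shift(before rot) [-0.002  -0.428   0.3949] after rot [-0.0026 -0.428   0.3949]
```

>>> drive_tool:
  moves:
    - [0, -0.027, 0.026, 0, 0, 0, -1]
    - [0, -0.027, 0.026, 0, 0, 0, -1]
    - [0, -0.027, 0.026, 0, 0, 0, -1]
    - [0, -0.027, 0.026, 0, 0, 0, -1]
    - [0, -0.027, 0.026, 0, 0, 0, -1]
    - [0, -0.027, 0.026, 0, 0, 0, -1]
    - [0, -0.027, 0.026, 0, 0, 0, -1]
    - [0, -0.027, 0.026, 0, 0, 0, -1]
    - [0, -0.027, 0.026, 0, 0, 0, -1]
    - [0, -0.027, 0.026, 0, 0, 0, -1]
    - [0, -0.027, 0.026, 0, 0, 0, -1]
    - [0, -0.027, 0.026, 0, 0, 0, -1]

```text
time: 1.15
ee_pos: [0.4145, 0.1767, 0.2482]
eef_rot: [0.314, 1.548, -0.314]
ft_force: [0.5, 0.6, 0.5]
finger_gap: 1.003
```

>>> drive_tool:
  moves:
    - [0, -0.027, 0.026, 0, 0, 0, -1]
    - [0, -0.027, 0.026, 0, 0, 0, -1]
    - [0, -0.02, 0.02, 0, 0, 0, -1]
    - [0, 0, 0, 0.117, 0, 0, -1]
    - [0, 0, 0, 0.117, 0, 0, -1]
    - [0, 0, 0, 0.117, 0, 0, -1]
    - [0, 0, 0, 0.117, 0, 0, -1]
    - [0, 0, 0, 0.117, 0, 0, -1]
    - [0, 0, 0, 0.117, 0, 0, -1]
    - [0, 0, 0, 0.117, 0, 0, -1]
    - [0, 0, 0, 0.117, 0, 0, -1]
    - [0, 0, 0, 0.117, 0, 0, -1]

```text
time: 2.15
ee_pos: [0.4517, 0.0822, 0.248]
eef_rot: [1.127, 1.26, -1.127]
ft_force: [-0.0, 0.4, 0.4]
finger_gap: 1.0
```

Run:
```python
from h import *
go([.454,.075,.25],0)
pic('wrist','w1.png')
```

```text
t 2.15 pos [0.4517 0.0822 0.248 ] yaw 0.111 gap 1.0 F [-0.   0.4  0.4]
rot [ 1.112e-01 -1.000e-04  5.000e-04] shift(before rot) [-0.002   0.0015  0.0074] after rot [-0.002   0.0023  0.0072]
```

View pics/w1.png

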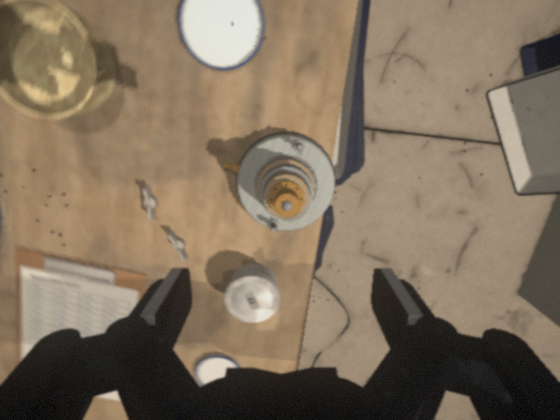

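Run:
```python
from h import *
c=dict(np.load('pics/w1.png.npz')); im=c['pixels']
a=cv2.resize(im[125:240,220:345],None,fx=5.2,fy=5.2,interpolation=cv2.INTER_CUBIC)
cv2.imwrite('pics/w1A.png',a)
print(ray(c,287,206,.101),ray(c,286,181,.02),ray(c,221,29,.007))
hsv=cv2.cvtColor(im,cv2.COLOR_BGR2HSV)
for u,v in[(287,200),(287,206),(290,175),(300,190),(250,175),(225,100),(330,150),(262,195),(310,185),(235,170)]: print(u,v,hsv[v,u],im[v,u])
```

```text
[0.45894581 0.07606287 0.101     ] [0.45871145 0.0805178  0.02      ] [0.37355285 0.22991543 0.007     ]
287 200 [ 15 120 149] [ 79 115 149]
287 206 [ 16  21 156] [143 150 156]
290 175 [ 17  86 146] [ 97 125 146]
300 190 [ 17 143 169] [ 74 128 169]
250 175 [ 22  25 111] [100 108 111]
225 100 [ 16  91 179] [115 150 179]
330 150 [ 16  94 179] [113 148 179]
262 195 [20 39 98] [83 93 98]
310 185 [ 16  24 162] [147 155 162]
235 170 [ 16 134 114] [ 54  86 114]
```

View pics/w1A.png

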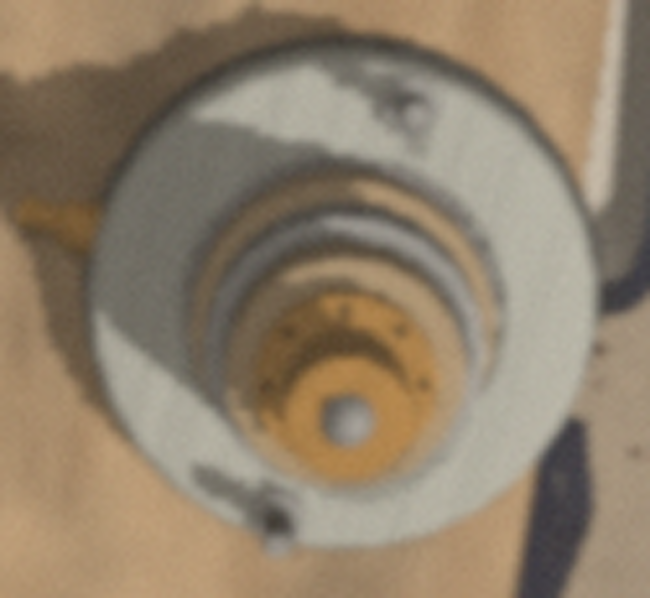

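Run:
```python
from h import *
c=dict(np.load('pics/w1.png.npz'))
f=lambda u,v:(220+(u+.5)/5.2-.5,125+(v+.5)/5.2-.5)
a=ray(c,*f(410,110),.030);b=ray(c,*f(275,517),.030); d=a-b
print(a,b,(a+b)/2,np.hypot(*d[:2]),'x-axis yaw',np.arctan2(-d[0],d[1]))
p=ray(c,*f(22,212),.009); print('port',p)
# ellipse of base-top by points in crop
pts=[(595,290),(92,310),(345,545),(560,180),(150,160),(130,440),(520,470),(440,75),(560,410)]
P=np.array([ray(c,*f(*q),.02)[:2] for q in pts]); A=np.c_[2*P,np.ones(len(P))]; s=np.linalg.lstsq(A,(P**2).sum(1),rcond=None)[0]; r=np.sqrt(s[2]+s[0]**2+s[1]**2);print('base',s[:2],r)
print('port dir',np.arctan2(*(s[:2]-p[:2])[::-1]), np.hypot(*(s[:2]-p[:2])))
for n,pts,z in [('ball',[(347,420)],.099),]:
    print(n,ray(c,*f(*pts[0]),z))
for n,pts,z in [('boss',[(285,415),(412,410),(347,355),(345,482)],.096),('small',[(227,390),(480,350),(345,255),(400,488)],.068),('ring',[(210,330),(485,330),(345,207)],.054),('large',[(187,310),(503,300),(345,165)],.034)]:
    P=np.array([ray(c,*f(*q),z)[:2] for q in pts]); A=np.c_[2*P,np.ones(len(P))]; s=np.linalg.lstsq(A,(P**2).sum(1),rcond=None)[0]; print(n,s[:2],np.sqrt(s[2]+s[0]**2+s[1]**2))
im=c['pixels']; 
# large dish white/blue
hsv=cv2.cvtColor(im,cv2.COLOR_BGR2HSV); m=((hsv[...,1]<40)&(hsv[...,2]>150)).astype(np.uint8); m[80:]=0
k=cv2.findContours(m,0,1)[0]; k=max(k,key=cv2.contourArea)[:,0]; k=k[k[:,1]>2]
P=np.array([ray(c,*q,.007)[:2] for q in k]); A=np.c_[2*P,np.ones(len(P))]; s=np.linalg.lstsq(A,(P**2).sum(1),rcond=None)[0]; print('dl',s[:2],np.sqrt(s[2]+s[0]**2+s[1]**2))
```

```text
[0.46711275 0.12305814 0.03      ] [0.44857074 0.02982798 0.03      ] [0.45784174 0.07644306 0.03      ] 0.09505614190554076 x-axis yaw -0.1963225115429651
port [0.38465785 0.0884375  0.009     ]
base [0.45856238 0.07578901] 0.055477476080029425
port dir -0.16950400858917367 0.07497909055750078
ball [0.45837034 0.07597206 0.099     ]
boss [0.45881403 0.07516664] 0.011646471607766834
small [0.46040325 0.07488005] 0.024742484201716118
ring [0.45893985 0.07793765] 0.027912021668774697
large [0.45892781 0.07704696] 0.034000209607491276
dl [0.37300397 0.23473886] 0.040557242400013606
```

Run:
```python
from h import *
go([.4587,.0758,.12],-.18)
```

```text
t 2.2 pos [0.4516 0.0822 0.248 ] yaw 0.108 gap 0.999 F [0.7 0.6 0.1]
rot [ 2.877e-01 -1.000e-04  5.000e-04] shift(before rot) [0.128  0.0064 0.0072] after rot [0.128  0.0081 0.0051]
```

>>> drive_tool:
  moves:
    - [0, 0, 0, 0.096, 0, 0, -1]
    - [0, 0, 0, 0.096, 0, 0, -1]
    - [0, 0, 0, 0.096, 0, 0, -1]
    - [0, 0.008, 0.005, 0, 0, 0, -1]
    - [0.03, 0, 0, 0, 0, 0, -1]
    - [0.03, 0, 0, 0, 0, 0, -1]
    - [0.03, 0, 0, 0, 0, 0, -1]
    - [0.02, 0, 0, 0, 0, 0, -1]
    - [0, 0, 0, 0, 0, 0, -1]

```text
time: 2.95
ee_pos: [0.4558, 0.0757, 0.1336]
eef_rot: [1.327, 1.132, -1.339]
ft_force: [-0.3, -0.0, -0.9]
finger_gap: 0.997
```

Run:
```python
from h import *
go([.4587,.0758,.094],-.18)
c=pic('wrist','w2.png'); print(proj(c,[.4587,.0758,.099]))
```

```text
t 2.95 pos [0.4558 0.0757 0.1336] yaw -0.168 gap 0.997 F [-0.3 -0.  -0.9]
rot [0.0123 0.001  0.0095] shift(before rot) [ 0.0395  0.0032 -0.0006] after rot [ 0.0396  0.0029 -0.0006]
[284.57844397 254.38486179]
```

View pics/w2.png

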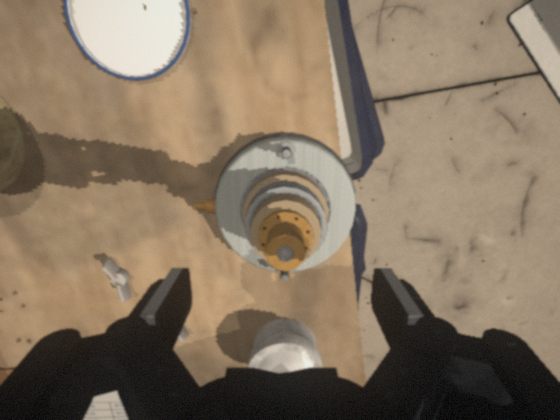

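>>> drive_tool:
  moves:
    - [0, 0, 0, 0, 0, 0, -1]
    - [0, 0, 0, 0, 0, 0, -1]
    - [0, 0, 0, 0, 0, 0, -1]

```text
time: 3.25
ee_pos: [0.4603, 0.0758, 0.1402]
eef_rot: [1.335, 1.121, -1.331]
ft_force: [0.1, -0.4, 0.1]
finger_gap: 0.999
```

Run:
```python
from h import *
go([.4587,.0758,.094],-.18)
```

```text
t 3.25 pos [0.4603 0.0758 0.1402] yaw -0.17 gap 0.999 F [ 0.1 -0.4  0.1]
rot [ 0.0099 -0.0003 -0.0037] shift(before rot) [ 0.0462 -0.0018  0.0003] after rot [ 0.0462 -0.0016  0.0003]
```

>>> drive_tool:
  moves:
    - [0, -0.0015, 0, 0.008, 0, 0, -1]
    - [0.015, 0, 0, 0, 0, 0, -1]
    - [0.015, 0, 0, 0, 0, 0, -1]
    - [0.01, 0, 0, 0, 0, 0, -1]
    - [0.005, 0, 0, 0, 0, 0, -1]
    - [0, 0, 0, 0, 0, 0, -1]
    - [0, 0, 0, 0, 0, 0, -1]

```text
time: 3.83
ee_pos: [0.4577, 0.0762, 0.0936]
eef_rot: [1.34, 1.119, -1.34]
ft_force: [0.7, -0.4, 0.5]
finger_gap: 1.003
```

Run:
```python
from h import *
go([.4587,.0758,.094],-.18)
c=pic('wrist','w3.png')
```

```text
t 3.83 pos [0.4577 0.0762 0.0936] yaw -0.179 gap 1.003 F [ 0.7 -0.4  0.5]
rot [ 0.001  -0.0001 -0.0003] shift(before rot) [-0.0004  0.0011  0.0002] after rot [-0.0004  0.0011  0.0002]
```

View pics/w3.png

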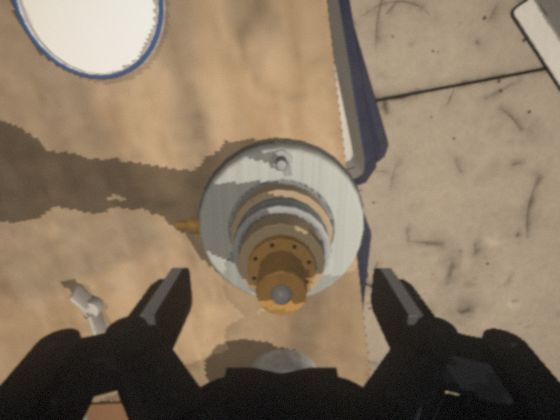

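>>> drive_tool:
  moves:
    - [0, 0.0005, 0, 0, 0, 0, 0]
    - [0, 0, 0, 0, 0, 0, 0.2]
    - [0, 0, 0, 0, 0, 0, 0.4]
    - [0, 0, 0, 0, 0, 0, 0.6]
    - [0, 0, 0, 0, 0, 0, 0.8]
    - [0, 0, 0, 0, 0, 0, 1]
    - [0, 0, 0, 0, 0, 0, 1]
    - [0, 0, 0, 0, 0, 0, 1]
    - [0, 0, 0, 0, 0, 0, 1]
  force: 30

```text
time: 4.63
ee_pos: [0.4581, 0.0761, 0.0936]
eef_rot: [1.34, 1.119, -1.34]
ft_force: [-2.2, 1.1, 3.8]
finger_gap: 0.273
```

Run:
```python
from h import *
go([.4587,.0758,.094],-.18)
c=pic('wrist','w4.png')
```

```text
t 4.63 pos [0.4581 0.0761 0.0936] yaw -0.179 gap 0.273 F [-2.2  1.1  3.8]
rot [ 0.001  -0.     -0.0002] shift(before rot) [-0.0004  0.0007  0.0002] after rot [-0.0004  0.0007  0.0002]
```

View pics/w4.png

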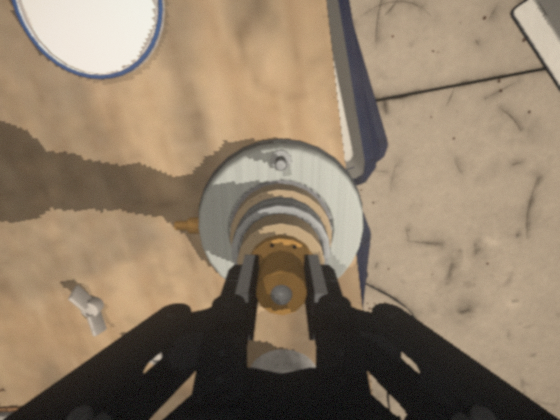

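>>> drive_tool:
  moves:
    - [-0.005, 0, 0, 0, 0, 0, 1]
    - [-0.02, 0, 0, 0, 0, 0, 1]
    - [-0.03, 0, 0, 0, 0, 0, 1]
    - [-0.03, 0, 0, 0, 0, 0, 1]
    - [-0.03, 0, 0.01, 0, 0, 0, 1]
    - [-0.01, 0.004, 0.03, 0, 0, 0, 1]
    - [0, 0.004, 0.034, 0, 0, 0, 1]
    - [0, 0.004, 0.034, 0, 0, 0, 1]
    - [0, 0.004, 0.034, 0, 0, 0, 1]
    - [0, 0.004, 0.034, 0, 0, 0, 1]
    - [0, 0.004, 0.034, 0, 0, 0, 1]
    - [0, 0.004, 0.034, 0, 0, 0, 1]

```text
time: 5.68
ee_pos: [0.4413, -0.1705, 0.218]
eef_rot: [1.34, 1.119, -1.34]
ft_force: [0.5, 1.0, -0.8]
finger_gap: 0.265
```

>>> drive_tool:
  moves:
    - [0, 0.004, 0.034, 0, 0, 0, 1]
    - [0, 0.004, 0.034, 0, 0, 0, 1]
    - [0, 0.004, 0.034, 0, 0, 0, 1]
    - [0, 0.004, 0.034, 0, 0, 0, 1]
    - [0, 0.004, 0.03, 0, 0, 0, 1]
    - [0, 0, 0.015, 0, 0, 0, 1]
    - [0, 0, 0, 0, 0, 0, 1]
    - [0, 0, 0, 0, 0, 0, 1]
    - [0, 0, 0, 0, 0, 0, 1]

```text
time: 6.43
ee_pos: [0.4295, -0.3493, 0.2178]
eef_rot: [1.34, 1.121, -1.339]
ft_force: [-0.0, 1.1, -0.7]
finger_gap: 0.27
```

Run:
```python
from h import *
go([.435,-.396,.22],0)
c=pic('wrist','w5.png')
```

```text
t 6.43 pos [ 0.4295 -0.3493  0.2178] yaw -0.178 gap 0.27 F [-0.   1.1 -0.7]
rot [-0.1782 -0.0012  0.0007] shift(before rot) [-0.0022  0.0137  0.045 ] after rot [-0.0022  0.0055  0.0467]
```

View pics/w5.png

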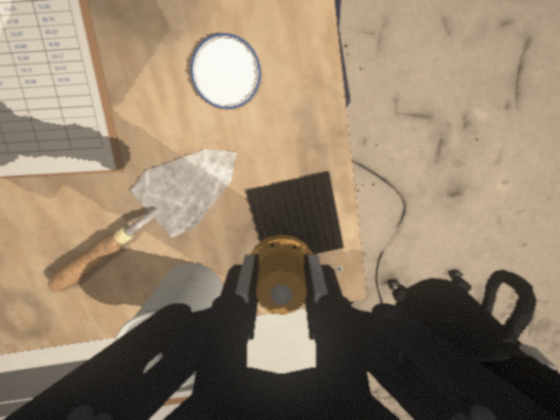

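```bash
cat >> h.py <<'E'
def circ(c,pts,z):
    P=np.array([ray(c,*q,z)[:2] for q in pts]); A=np.c_[2*P,np.ones(len(P))]; s=np.linalg.lstsq(A,(P**2).sum(1),rcond=None)[0]; return s[:2].round(4),round(float(np.sqrt(s[2]+s[0]**2+s[1]**2)),4)
def white(c,box,z,smax=40,vmin=150):
    u0,v0,u1,v1=box; hsv=cv2.cvtColor(c['pixels'],cv2.COLOR_BGR2HSV); m=((hsv[...,1]<smax)&(hsv[...,2]>vmin)).astype(np.uint8)
    q=np.zeros_like(m); q[v0:v1,u0:u1]=m[v0:v1,u0:u1]
    k=max(cv2.findContours(q,0,1)[0],key=cv2.contourArea); return circ(c,cv2.convexHull(k)[:,0],z)
E
python3 - <<'E'
from h import *
c=dict(np.load('pics/w5.png.npz'))
q=[ray(c,*p,.006) for p in [(247,189),(330,171),(343,248)]]; print(q,(q[0]+q[2])/2,np.linalg.norm(q[0]-q[1]),np.linalg.norm(q[2]-q[1]), np.arctan2(*(q[1]-q[0])[1::-1]))
print('ds',white(c,(180,20,275,120),.007))
s=env.sense(); print(proj(c,s['ee_pos']))
im=c['pixels']; cv2.imwrite('pics/w5A.png',cv2.resize(im[10:280,170:360],None,fx=2.2,fy=2.2,interpolation=2))
E
```

```text
[array([ 0.39205032, -0.34995938,  0.006     ]), array([ 0.48528561, -0.34611565,  0.006     ]), array([ 0.48855686, -0.44016846,  0.006     ])] [ 0.44030359 -0.39506392  0.006     ] 0.0933144891723436 0.09410968176948366 0.04120282376515557
ds (array([ 0.396 , -0.2293]), 0.0326)
[278.71144411 289.25906733]
```

View pics/w5A.png

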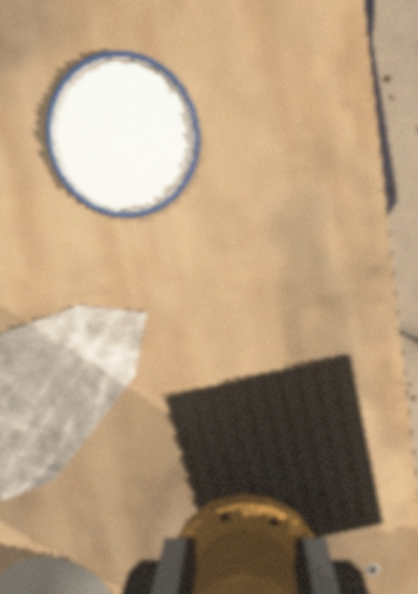

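>>> drive_tool:
  moves:
    - [0, 0.009, 0.02, 0, 0, 0, 1]
    - [0, 0.009, 0.023, 0, 0, 0, 1]
    - [0.02, 0, 0, 0, 0, 0, 1]
    - [0.03, 0, 0, 0, 0, 0, 1]
    - [0.03, 0, 0, 0, 0, 0, 1]
    - [0.03, 0, 0, 0, 0, 0, 1]
    - [0.02, 0, 0, 0, 0, 0, 1]
    - [0.01, 0, 0, 0, 0, 0, 1]
    - [0, 0, 0, 0, 0, 0, 1]
    - [0, 0, 0, 0, 0, 0, 1]
    - [0, 0, 0, 0, 0, 0, 1]

```text
time: 7.4
ee_pos: [0.4406, -0.3969, 0.0804]
eef_rot: [1.338, 1.116, -1.339]
ft_force: [-0.2, 0.3, -1.3]
finger_gap: 0.268
```

Run:
```python
from h import *
go([.4395,-.395,.0316])
c=pic('wrist','w6.png');c=pic('side','s6.png')
im=c['pixels'];cv2.imwrite('pics/s6A.png',cv2.resize(im[270:400,260:420],None,fx=4,fy=4,interpolation=2))
```

```text
t 7.4 pos [ 0.4406 -0.3969  0.0804] yaw -0.178 gap 0.268 F [-0.2  0.3 -1.3]
rot [-0.      0.0023 -0.0025] shift(before rot) [ 0.0487 -0.0016 -0.0018] after rot [ 0.0488 -0.0014 -0.0017]
```

View pics/s6A.png

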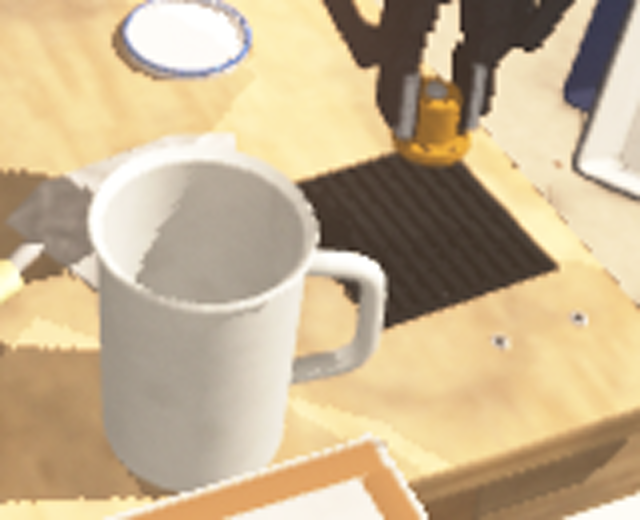

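View pics/w6.png

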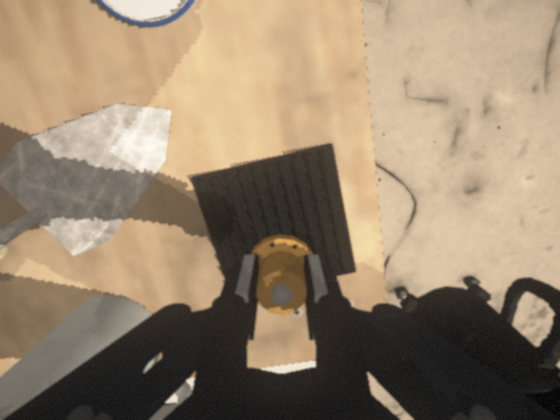

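Run:
```python
from h import *
c=dict(np.load('pics/w6.png.npz'))
q=[ray(c,*p,.006) for p in [(192,177),(332,144),(355,270)]]; print(q,(q[0]+q[2])/2,np.linalg.norm(q[0]-q[1]),np.linalg.norm(q[2]-q[1]))
s=dict(np.load('pics/s6.png.npz')); f=lambda x,y:(260+x/4-.4,270+y/4-.4)
print('side R',ray(s,*f(557,267),.006),'B',ray(s,*f(388,327),.006))
print('cap underside centre', ray(s,*f(436,150),.0804-.0256+.003), 'topball',ray(s,*f(438,88),.0804-.0256+.032))
```

```text
[array([ 0.39160855, -0.3513974 ,  0.006     ]), array([ 0.48359152, -0.34650212,  0.006     ]), array([ 0.48858661, -0.43789757,  0.006     ])] [ 0.44009758 -0.39464748  0.006     ] 0.09211314419323254 0.09153184840816943
side R [ 0.48460611 -0.44464344  0.006     ] B [ 0.39486405 -0.45057899  0.006     ]
cap underside centre [ 0.43765656 -0.40779916  0.0578    ] topball [ 0.43957184 -0.40050006  0.0868    ]
```

>>> drive_tool:
  moves:
    - [0.01, -0.0015, -0.0018, 0, 0, 0, 1]
    - [0.015, 0, 0, 0, 0, 0, 1]
    - [0.012, 0, 0, 0, 0, 0, 1]
    - [0.006, 0, 0, 0, 0, 0, 1]
    - [0.002, 0, 0, 0, 0, 0, 1]
    - [0, 0, 0, 0, 0, 0, 1]
    - [0, 0, 0, 0, 0, 0, 1]
    - [0, 0, 0, 0, 0, 0, 1]

```text
time: 8.17
ee_pos: [0.4388, -0.3947, 0.034]
eef_rot: [1.339, 1.118, -1.34]
ft_force: [0.2, 0.4, -1.5]
finger_gap: 0.267
```

Run:
```python
from h import *
go([.4395,-.395,.0316])
```

```text
t 8.17 pos [ 0.4388 -0.3947  0.034 ] yaw -0.179 gap 0.267 F [ 0.2  0.4 -1.5]
rot [-0.      0.001  -0.0011] shift(before rot) [0.0024 0.0007 0.0002] after rot [0.0024 0.0007 0.0002]
```

>>> drive_tool:
  moves:
    - [0.001, 0, 0, 0, 0, 0, 1]
    - [0.0007, 0, 0, 0, 0, 0, 1]
    - [0.0004, 0, 0, 0, 0, 0, 1]
    - [0, 0, 0, 0, 0, 0, 1]
    - [0, 0, 0, 0, 0, 0, 1]
    - [0, 0, 0, 0, 0, 0, 1]

```text
time: 8.67
ee_pos: [0.4386, -0.3943, 0.0316]
eef_rot: [1.34, 1.119, -1.34]
ft_force: [-0.9, 0.2, 2.8]
finger_gap: 0.271
```

>>> drive_tool:
  moves:
    - [0, 0, 0, 0, 0, 0, 0.4]
    - [0, 0, 0, 0, 0, 0, 0.3]
    - [0, 0, 0, 0, 0, 0, 0.1]
    - [0, 0, 0, 0, 0, 0, -0.3]
    - [0, 0, 0, 0, 0, 0, -0.4]
    - [0, 0, 0, 0, 0, 0, -0.4]
    - [-0.01, 0, 0, 0, 0, 0, -0.4]
    - [-0.02, 0, 0, 0, 0, 0, -0.4]
    - [-0.03, 0, 0, 0, 0, 0, -0.6]
    - [-0.03, 0, 0, 0, 0, 0, -1]
    - [-0.03, 0, 0, 0, 0, 0, -1]
    - [-0.03, 0, 0, 0, 0, 0, -1]

```text
time: 9.67
ee_pos: [0.4383, -0.394, 0.1835]
eef_rot: [1.34, 1.118, -1.34]
ft_force: [0.6, -1.2, 0.1]
finger_gap: 1.001
```

Run:
```python
from h import *
go([.4587,.0758,.25],-.18)
c=pic('wrist','w7.png')
```

```text
t 9.67 pos [ 0.4383 -0.394   0.1835] yaw -0.179 gap 1.001 F [ 0.6 -1.2  0.1]
rot [ 0.0011  0.0005 -0.0005] shift(before rot) [-0.0668 -0.0635 -0.4659] after rot [-0.0665 -0.0641 -0.4659]
```

View pics/w7.png

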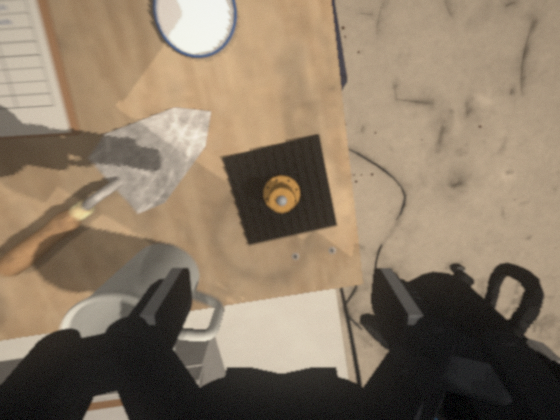

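>>> drive_tool:
  moves:
    - [0, -0.005, -0.035, 0, 0, 0, -1]
    - [0, -0.005, -0.035, 0, 0, 0, -1]
    - [0, -0.005, -0.035, 0, 0, 0, -1]
    - [0, -0.005, -0.035, 0, 0, 0, -1]
    - [0, -0.005, -0.035, 0, 0, 0, -1]
    - [0, -0.005, -0.035, 0, 0, 0, -1]
    - [0, -0.005, -0.035, 0, 0, 0, -1]
    - [0, -0.005, -0.035, 0, 0, 0, -1]
    - [0, -0.005, -0.035, 0, 0, 0, -1]
    - [0, -0.005, -0.035, 0, 0, 0, -1]
    - [0, -0.005, -0.035, 0, 0, 0, -1]
    - [0, -0.005, -0.035, 0, 0, 0, -1]

```text
time: 10.72
ee_pos: [0.454, 0.0315, 0.1819]
eef_rot: [1.341, 1.118, -1.339]
ft_force: [0.6, -0.5, -0.4]
finger_gap: 0.999
```

>>> drive_tool:
  moves:
    - [0, -0.004, -0.03, 0, 0, 0, -1]
    - [0.01, 0, -0.016, 0, 0, 0, -1]
    - [0.03, 0, 0, 0, 0, 0, -1]
    - [0.02, 0, 0, 0, 0, 0, -1]
    - [0, 0, 0, 0, 0, 0, -1]
    - [0, 0, 0, 0, 0, 0, -1]
    - [0, 0, 0, 0, 0, 0, -1]
    - [0, 0, 0, 0, 0, 0, -1]

```text
time: 11.38
ee_pos: [0.4597, 0.0755, 0.1231]
eef_rot: [1.342, 1.116, -1.338]
ft_force: [-0.1, -0.3, 0.2]
finger_gap: 0.998
```

Run:
```python
from h import *
go([.4582,.0761,.077],-.18)
c=pic('wrist','w8.png'); im=c['pixels']
print('top-centre px',proj(c,[.4582,.0761,.068]))
cv2.imwrite('pics/w8A.png',cv2.resize(im[110:310,180:380],None,fx=3,fy=3,interpolation=2))
```

```text
t 11.38 pos [0.4597 0.0755 0.1231] yaw -0.18 gap 0.998 F [-0.1 -0.3  0.2]
rot [ 0.0005 -0.0003 -0.0034] shift(before rot) [ 0.0461 -0.0018 -0.0003] after rot [ 0.0461 -0.0016 -0.0003]
top-centre px [276.26457093 240.00028998]
```

View pics/w8A.png

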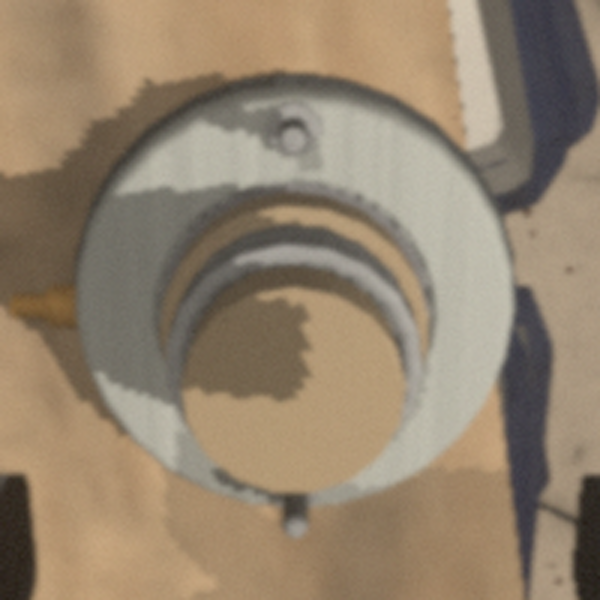

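>>> drive_tool:
  moves:
    - [0.01, -0.0016, 0, 0, 0, 0, -1]
    - [0.015, 0, 0, 0, 0, 0, -1]
    - [0.015, 0, 0, 0, 0, 0, -1]
    - [0.008, 0, 0, 0, 0, 0, -1]
    - [0, 0, 0, 0, 0, 0, -1]
    - [0, 0, 0, 0, 0, 0, -0.5]
    - [0, 0, 0, 0, 0, 0, -0.5]
    - [0, 0, 0, 0, 0, 0, -0.3]
    - [0, 0, 0, 0, 0, 0, -0.1]
  force: 25

```text
time: 12.18
ee_pos: [0.4575, 0.076, 0.074]
eef_rot: [1.341, 1.118, -1.339]
ft_force: [-0.5, -0.2, -0.0]
finger_gap: 0.55
```

Run:
```python
from h import *
go([.4582,.0761,.075],-.18)
c=pic('wrist','w9.png')
```

```text
t 12.18 pos [0.4575 0.076  0.074 ] yaw -0.179 gap 0.55 F [-0.5 -0.2 -0. ]
rot [ 0.001  -0.0002 -0.0017] shift(before rot) [-0.001   0.0007 -0.0002] after rot [-0.001   0.0007 -0.0002]
```

View pics/w9.png

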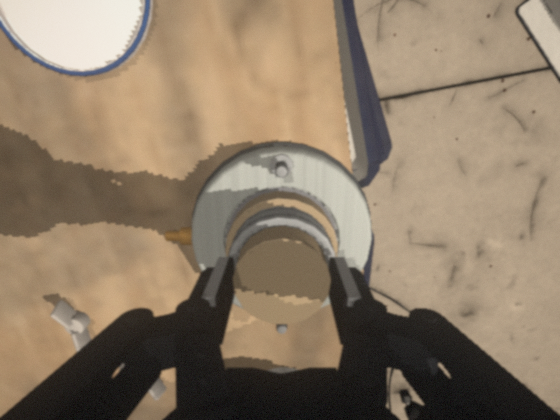

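>>> drive_tool:
  moves:
    - [0, 0, 0, 0, 0, 0, 0.1]
    - [0, 0, 0, 0, 0, 0, 0.3]
    - [0, 0, 0, 0, 0, 0, 1]
    - [0, 0, 0, 0, 0, 0, 1]
    - [0, 0, 0, 0, 0, 0, 1]
  force: 25

```text
time: 12.65
ee_pos: [0.4575, 0.0761, 0.0741]
eef_rot: [1.34, 1.118, -1.339]
ft_force: [-1.4, -0.2, 5.7]
finger_gap: 0.528
```

>>> drive_tool:
  moves:
    - [-0.003, 0, 0, 0, 0, 0, 1]
    - [-0.006, 0, 0, 0, 0, 0, 1]
    - [-0.015, 0, 0, 0, 0, 0, 1]
    - [-0.025, 0, 0, 0, 0, 0, 1]
    - [-0.03, 0, 0, 0, 0, 0, 1]
    - [-0.025, 0, 0.01, 0, 0, 0, 1]
    - [-0.01, 0, 0.025, 0, 0, 0, 1]
    - [0, 0, 0.03, 0, 0, 0, 1]
    - [0, 0, 0.03, 0, 0, 0, 1]
    - [0, 0, 0.03, 0, 0, 0, 1]
    - [0, 0, 0.03, 0, 0, 0, 1]
    - [0, 0, 0.03, 0, 0, 0, 1]

```text
time: 13.65
ee_pos: [0.4232, -0.1071, 0.1875]
eef_rot: [1.34, 1.119, -1.339]
ft_force: [0.7, -0.7, 0.0]
finger_gap: 0.531
```

>>> drive_tool:
  moves:
    - [0, 0, 0.03, 0, 0, 0, 1]
    - [0, 0, 0.03, 0, 0, 0, 1]
    - [0, 0, 0.02, 0, 0, 0, 1]
    - [0.01, 0, 0, 0, 0, 0, 1]
    - [0.02, 0, 0, 0, 0, 0, 1]
    - [0.02, 0, 0, 0, 0, 0, 1]
    - [0, 0, 0, 0, 0, 0, 1]
    - [0, 0, 0, 0, 0, 0, 1]
    - [0, 0, 0, 0, 0, 0, 1]

```text
time: 14.4
ee_pos: [0.41, -0.1845, 0.138]
eef_rot: [1.339, 1.119, -1.339]
ft_force: [0.2, -0.9, -1.1]
finger_gap: 0.529
```

Run:
```python
from h import *
go([.395,-.229,.0251])
c=pic('wrist','w10.png')
s=pic('side','s10.png'); im=s['pixels'];cv2.imwrite('pics/s10A.png',cv2.resize(im[180:310,230:390],None,fx=4,fy=4,interpolation=2))
```

```text
t 14.4 pos [ 0.41   -0.1845  0.138 ] yaw -0.178 gap 0.529 F [ 0.2 -0.9 -1.1]
rot [-0.      0.0003 -0.0007] shift(before rot) [ 0.1129 -0.007   0.0465] after rot [ 0.1129 -0.0069  0.0465]
```

View pics/w10.png

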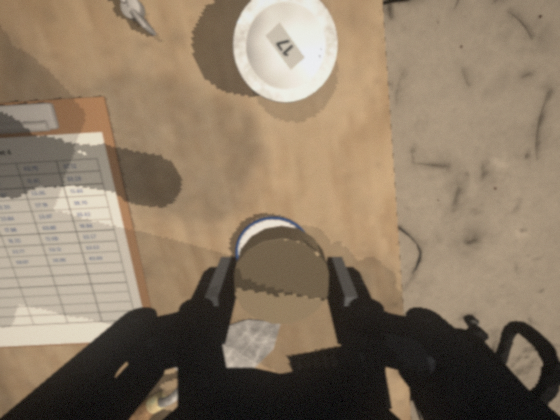

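View pics/s10A.png

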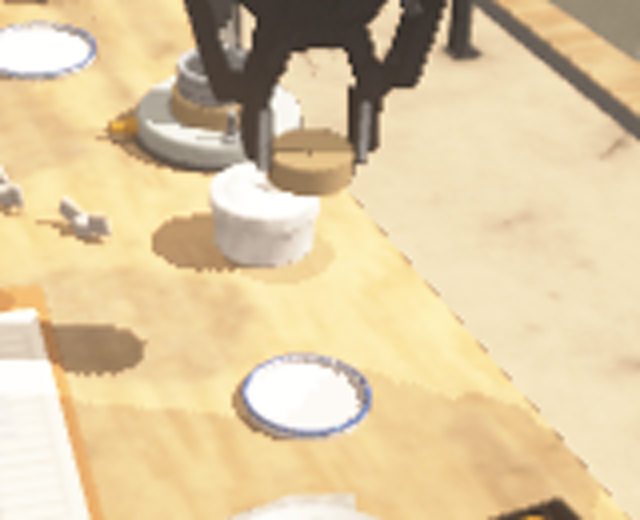

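>>> drive_tool:
  moves:
    - [0, -0.0035, 0.023, 0, 0, 0, 1]
    - [0, -0.0035, 0.0235, 0, 0, 0, 1]
    - [0.02, 0, 0, 0, 0, 0, 1]
    - [0.02, 0, 0, 0, 0, 0, 1]
    - [0.02, 0, 0, 0, 0, 0, 1]
    - [0.015, 0, 0, 0, 0, 0, 1]
    - [0, 0, 0, 0, 0, 0, 1]
    - [0, 0, 0, 0, 0, 0, 1]
    - [0, 0, 0, 0, 0, 0, 1]

```text
time: 15.25
ee_pos: [0.3954, -0.23, 0.0637]
eef_rot: [1.339, 1.116, -1.339]
ft_force: [-0.7, -0.2, -0.8]
finger_gap: 0.531
```

Run:
```python
from h import *
go([.395,-.229,.0251])
c=pic('wrist','w11.png')
s=pic('side','s11.png'); im=s['pixels'];cv2.imwrite('pics/s11A.png',cv2.resize(im[200:310,240:380],None,fx=5,fy=5,interpolation=2))
```

```text
t 15.25 pos [ 0.3954 -0.23    0.0637] yaw -0.179 gap 0.531 F [-0.7 -0.2 -0.8]
rot [-0.      0.0016 -0.0023] shift(before rot) [ 0.0386 -0.0007 -0.0009] after rot [ 0.0386 -0.0006 -0.0009]
```

View pics/w11.png

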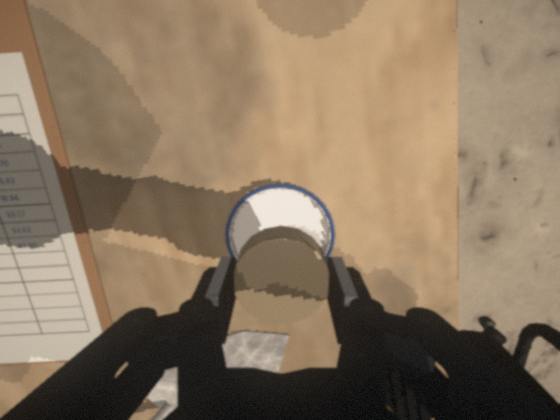

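View pics/s11A.png

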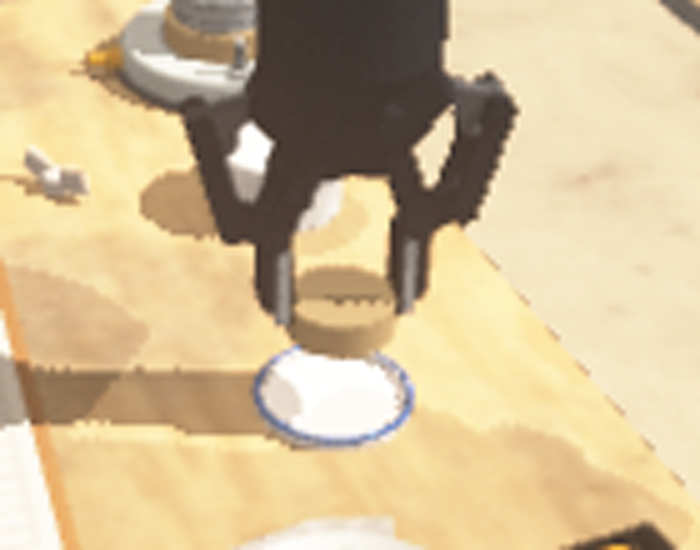

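Run:
```python
from h import *
c=dict(np.load('pics/w11.png.npz'))
print(circ(c,[(227,232),(334,230),(280,183.5),(245,197),(318,197)],.007))
```

```text
(array([ 0.397 , -0.2278]), 0.0336)
```

>>> drive_tool:
  moves:
    - [0.01, -0.0006, -0.0009, 0, 0, 0, 1]
    - [0.012, 0, 0, 0, 0, 0, 1]
    - [0.008, 0, 0, 0, 0, 0, 1]
    - [0.004, 0, 0, 0, 0, 0, 1]
    - [0.002, 0, 0, 0, 0, 0, 1]
    - [0, 0, 0, 0, 0, 0, 1]
    - [0, 0, 0, 0, 0, 0, 1]

```text
time: 15.93
ee_pos: [0.3942, -0.2284, 0.0264]
eef_rot: [1.34, 1.119, -1.34]
ft_force: [-0.1, 0.2, -0.7]
finger_gap: 0.528
```

>>> drive_tool:
  moves:
    - [0.0007, 0, 0, 0, 0, 0, 1]
    - [0.0005, 0, 0, 0, 0, 0, 1]
    - [0.0003, 0, 0, 0, 0, 0, 1]
    - [0, 0, 0, 0, 0, 0, 1]
    - [0, 0, 0, 0, 0, 0, 1]

```text
time: 16.35
ee_pos: [0.3943, -0.2284, 0.0252]
eef_rot: [1.34, 1.119, -1.34]
ft_force: [-1.8, 0.1, 4.4]
finger_gap: 0.532
```

>>> drive_tool:
  moves:
    - [0, 0, 0, 0, 0, 0, -0.1]
    - [0, 0, 0, 0, 0, 0, -0.2]
    - [0, 0, 0, 0, 0, 0, -0.4]
    - [0, 0, 0, 0, 0, 0, -0.5]
    - [-0.005, 0, 0, 0, 0, 0, -0.5]
    - [-0.015, 0, 0, 0, 0, 0, -0.6]
    - [-0.03, 0, 0, 0, 0, 0, -1]
    - [-0.03, 0, 0, 0, 0, 0, -1]
    - [-0.03, 0, 0, 0, 0, 0, -1]
    - [-0.03, 0, 0, 0, 0, 0, -1]
    - [-0.01, 0, 0, 0, 0, 0, -1]

```text
time: 17.27
ee_pos: [0.3958, -0.2298, 0.1797]
eef_rot: [1.339, 1.111, -1.337]
ft_force: [0.4, -0.6, 0.8]
finger_gap: 1.0
```

Run:
```python
from h import *
go([.4582,.0761,.17],-.18)
c=pic('wrist','w12.png')
```

```text
t 17.27 pos [ 0.3958 -0.2298  0.1797] yaw -0.179 gap 1.0 F [ 0.4 -0.6  0.8]
rot [ 0.0012  0.0046 -0.0069] shift(before rot) [ 0.0084  0.0069 -0.3122] after rot [ 0.0097  0.0066 -0.3121]
```

View pics/w12.png

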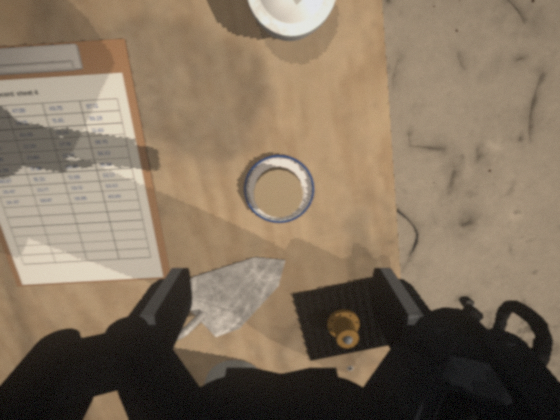

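>>> drive_tool:
  moves:
    - [0, 0.0007, -0.03, 0, 0, 0, -1]
    - [0, 0.0007, -0.032, 0, 0, 0, -1]
    - [0, 0.0007, -0.032, 0, 0, 0, -1]
    - [0, 0.0007, -0.032, 0, 0, 0, -1]
    - [0, 0.0007, -0.032, 0, 0, 0, -1]
    - [0, 0.0007, -0.032, 0, 0, 0, -1]
    - [0, 0.0007, -0.032, 0, 0, 0, -1]
    - [0, 0.0007, -0.032, 0, 0, 0, -1]
    - [0, 0.0007, -0.032, 0, 0, 0, -1]
    - [0.03, 0.0005, -0.026, 0, 0, 0, -1]
    - [0.03, 0, 0, 0, 0, 0, -1]
    - [0.02, 0, 0, 0, 0, 0, -1]

```text
time: 18.32
ee_pos: [0.454, 0.0792, 0.091]
eef_rot: [1.335, 1.124, -1.341]
ft_force: [-0.1, -0.5, -0.4]
finger_gap: 1.001
```

>>> drive_tool:
  moves:
    - [0, 0, 0, 0, 0, 0, -1]
    - [0, 0, 0, 0, 0, 0, -1]
    - [0, 0, 0, 0, 0, 0, -1]

```text
time: 18.57
ee_pos: [0.4567, 0.0774, 0.0953]
eef_rot: [1.341, 1.118, -1.34]
ft_force: [0.9, -0.3, -0.4]
finger_gap: 1.003
```

Run:
```python
from h import *
go([.4582,.0761,.055],-.18)
c=pic('wrist','w13.png'); im=c['pixels']
print('rim-centre px',proj(c,[.4582,.0761,.054]))
cv2.imwrite('pics/w13A.png',cv2.resize(im[110:310,180:380],None,fx=3,fy=3,interpolation=2))
```

```text
t 18.57 pos [0.4567 0.0774 0.0953] yaw -0.179 gap 1.003 F [ 0.9 -0.3 -0.4]
rot [ 0.0005 -0.0001 -0.0007] shift(before rot) [0.0403 0.0017 0.001 ] after rot [0.0403 0.0017 0.001 ]
rim-centre px [281.8446313  251.67403446]
```

View pics/w13A.png

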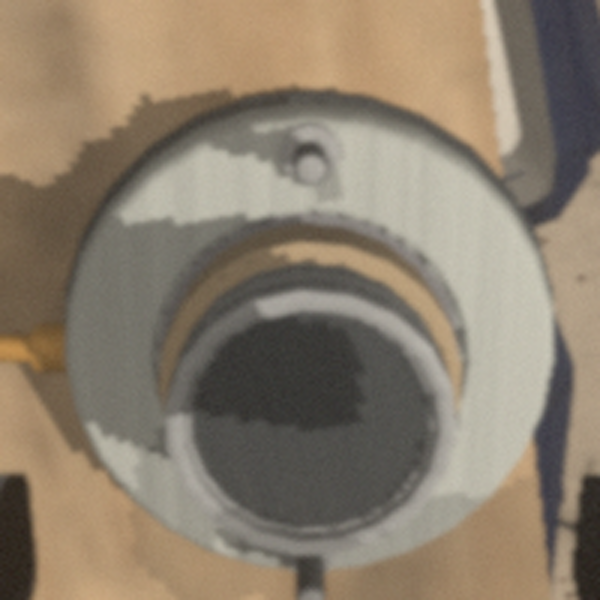

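>>> drive_tool:
  moves:
    - [0.01, 0.0015, 0.001, 0, 0, 0, -1]
    - [0.015, 0, 0, 0, 0, 0, -1]
    - [0.01, 0, 0, 0, 0, 0, -1]
    - [0.006, 0, 0, 0, 0, 0, -1]
    - [0, 0, 0, 0, 0, 0, -1]
    - [0, 0, 0, 0, 0, 0, -0.5]
    - [0, 0, 0, 0, 0, 0, -0.5]
    - [0, 0, 0, 0, 0, 0, -0.5]
  force: 25

```text
time: 19.28
ee_pos: [0.4582, 0.0763, 0.0544]
eef_rot: [1.341, 1.118, -1.339]
ft_force: [0.4, 0.3, 0.1]
finger_gap: 0.748
```

Run:
```python
from h import *
go([.4582,.0761,.053],-.18)
c=pic('wrist','w14.png')
s=pic('side','s14.png'); im=s['pixels'];cv2.imwrite('pics/s14A.png',cv2.resize(im[150:240,220:350],None,fx=5,fy=5,interpolation=2))
```

```text
t 19.28 pos [0.4582 0.0763 0.0544] yaw -0.179 gap 0.748 F [0.4 0.3 0.1]
rot [ 0.001  -0.0001 -0.0014] shift(before rot) [0.0014 0.     0.0002] after rot [0.0014 0.     0.0002]
```

View pics/w14.png

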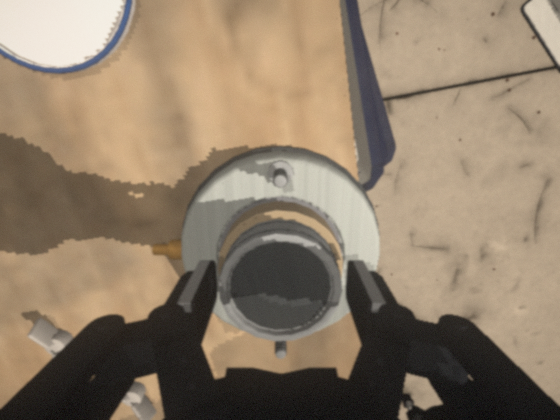

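View pics/s14A.png

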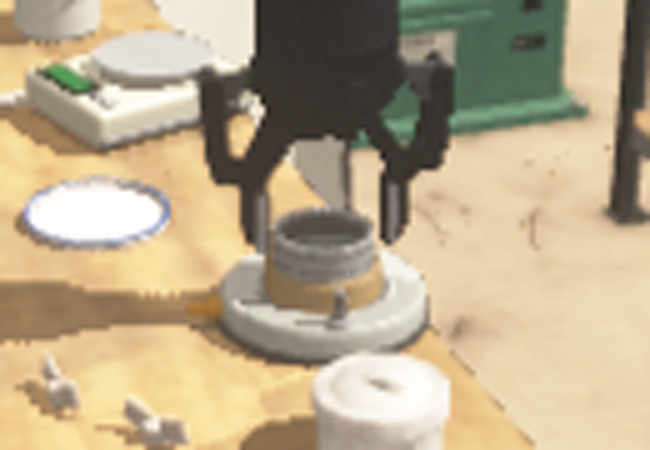

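Run:
```python
from h import *
s=dict(np.load('pics/s14.png.npz'))
for z in (.034,.037,.04,.043,.046,.05): print(z,(proj(s,[.4936,.0699,z])-[220,150])*5, 'ring-rim-ctr',(proj(s,[.4582,.0761,.054])-[220,150])*5)
```

```text
0.034 [386.14099971 253.10041422] ring-rim-ctr [323.09766513 225.48266928]
0.037 [386.27505454 248.28904809] ring-rim-ctr [323.09766513 225.48266928]
0.04 [386.4094224  243.46644699] ring-rim-ctr [323.09766513 225.48266928]
0.043 [386.54410439 238.63257152] ring-rim-ctr [323.09766513 225.48266928]
0.046 [386.67910161 233.78738211] ring-rim-ctr [323.09766513 225.48266928]
0.05 [386.85959017 227.30946131] ring-rim-ctr [323.09766513 225.48266928]
```

>>> drive_tool:
  moves:
    - [0.002, 0, 0, 0, 0, 0, -0.5]
    - [0.002, 0, 0, 0, 0, 0, -0.5]
    - [0, 0, 0, 0, 0, 0, -0.4]
    - [0, 0, 0, 0, 0, 0, -0.35]
    - [0, 0, 0, 0, 0, 0, -0.3]
    - [0, 0, 0, 0, 0, 0, -0.2]
    - [0, 0, 0, 0, 0, 0, 0]
    - [0, 0, 0, 0, 0, 0, 1]
    - [0, 0, 0, 0, 0, 0, 1]
    - [0, 0, 0, 0, 0, 0, 1]
  force: 45

```text
time: 20.22
ee_pos: [0.4576, 0.0764, 0.0499]
eef_rot: [1.34, 1.119, -1.34]
ft_force: [-2.8, 0.9, 6.0]
finger_gap: 0.662
```

Run:
```python
from h import *
go([.4582,.0761,.05],-.18)
c=pic('wrist','w15.png')
```

```text
t 20.22 pos [0.4576 0.0764 0.0499] yaw -0.179 gap 0.662 F [-2.8  0.9  6. ]
rot [0.001  0.0001 0.0003] shift(before rot) [-0.0001  0.0007  0.0001] after rot [-0.0001  0.0007  0.0001]
```

View pics/w15.png

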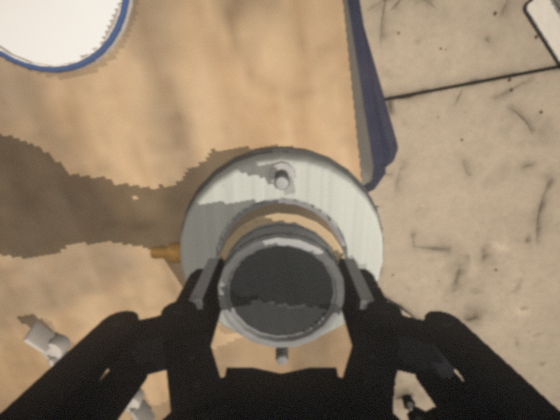

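>>> drive_tool:
  moves:
    - [-0.003, 0, 0, 0, 0, 0, 1]
    - [-0.006, 0, 0, 0, 0, 0, 1]
    - [-0.015, 0, 0, 0, 0, 0, 1]
    - [-0.025, 0, 0, 0, 0, 0, 1]
    - [-0.03, 0, 0, 0, 0, 0, 1]
    - [-0.03, -0.003, -0.01, 0, 0, 0, 1]
    - [-0.01, -0.004, -0.02, 0, 0, 0, 1]
    - [0, -0.004, -0.025, 0, 0, 0, 1]
    - [0, -0.004, -0.025, 0, 0, 0, 1]
    - [0, -0.004, -0.02, 0, 0, 0, 1]
    - [0, 0, 0, 0, 0, 0, 1]
    - [0, 0, 0, 0, 0, 0, 1]

```text
time: 21.27
ee_pos: [0.4562, 0.1788, 0.1684]
eef_rot: [1.338, 1.12, -1.339]
ft_force: [0.2, -0.4, -2.5]
finger_gap: 0.657
```

Run:
```python
from h import *
go([.454,.388,.12],1.2)
c=pic('wrist','w16.png')
```

```text
t 21.27 pos [0.4562 0.1788 0.1684] yaw -0.177 gap 0.657 F [ 0.2 -0.4 -2.5]
rot [-1.3769e+00 -0.0000e+00  7.0000e-04] shift(before rot) [ 0.0483 -0.0389 -0.2056] after rot [ 0.0484  0.1942 -0.0778]
```

View pics/w16.png

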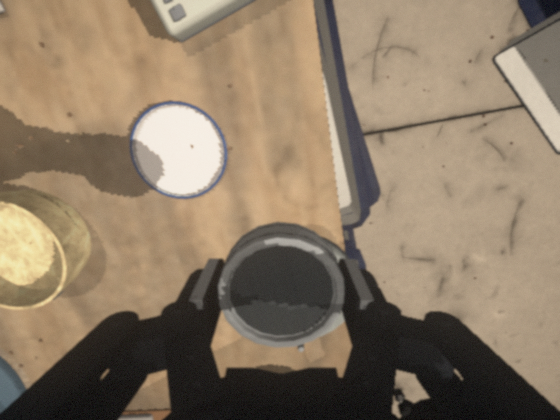

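Run:
```python
from h import *
c=dict(np.load('pics/w16.png.npz'))
print('dl',circ(c,[(130,149),(228,150),(179,101),(179,198),(144,115),(213,115),(144,184),(213,184)],.007))
t=dict(np.load('pics/top0.png.npz'))
print('bottle cap',ray(t,40,185,.2),'base',ray(t,68,200,0),ray(t,62,200,.05))
```

```text
dl (array([0.3729, 0.2346]), 0.0442)
bottle cap [0.42032539 0.53853579 0.2       ] base [0.42023315 0.55378829 0.        ] [0.41165117 0.54872502 0.05      ]
```

>>> drive_tool:
  moves:
    - [0, 0, 0, -0.115, 0, 0, 1]
    - [0, 0, 0, -0.115, 0, 0, 1]
    - [0, 0, 0, -0.115, 0, 0, 1]
    - [0, 0, 0, -0.115, 0, 0, 1]
    - [0, 0, 0, -0.115, 0, 0, 1]
    - [0, 0, 0, -0.115, 0, 0, 1]
    - [0, 0, 0, -0.115, 0, 0, 1]
    - [0, 0, 0, -0.115, 0, 0, 1]
    - [0, 0, 0, -0.115, 0, 0, 1]
    - [0, 0, 0, -0.115, 0, 0, 1]
    - [0, 0, 0, -0.115, 0, 0, 1]
    - [0, 0, 0, -0.115, 0, 0, 1]

```text
time: 22.32
ee_pos: [0.4566, 0.1771, 0.1685]
eef_rot: [0.287, 1.552, -0.287]
ft_force: [-0.2, 0.1, -3.2]
finger_gap: 0.658
```

>>> drive_tool:
  moves:
    - [0, 0.02, -0.005, 0, 0, 0, 1]
    - [0, 0.03, -0.01, 0, 0, 0, 1]
    - [0, 0.03, -0.012, 0, 0, 0, 1]
    - [0, 0.03, -0.012, 0, 0, 0, 1]
    - [0, 0.03, -0.012, 0, 0, 0, 1]
    - [0, 0.03, -0.012, 0, 0, 0, 1]
    - [0, 0.024, -0.015, 0, 0, 0, 1]
    - [0, 0, -0.02, 0, 0, 0, 1]
    - [0, 0, 0, 0, 0, 0, 1]
    - [0, 0, 0, 0, 0, 0, 1]
    - [0, 0, 0, 0, 0, 0, 1]

```text
time: 23.23
ee_pos: [0.4359, 0.3934, 0.1685]
eef_rot: [0.291, 1.551, -0.291]
ft_force: [-0.0, 0.3, -2.6]
finger_gap: 0.661
```

Run:
```python
from h import *
go([.454,.388,.12],1.2)
c=pic('wrist','w17.png')
```

```text
t 23.23 pos [0.4359 0.3934 0.1685] yaw 1.2 gap 0.661 F [-0.   0.3 -2.6]
rot [-0.0001  0.0002  0.0005] shift(before rot) [0.0485 0.0015 0.0188] after rot [0.0485 0.0015 0.0188]
```

View pics/w17.png

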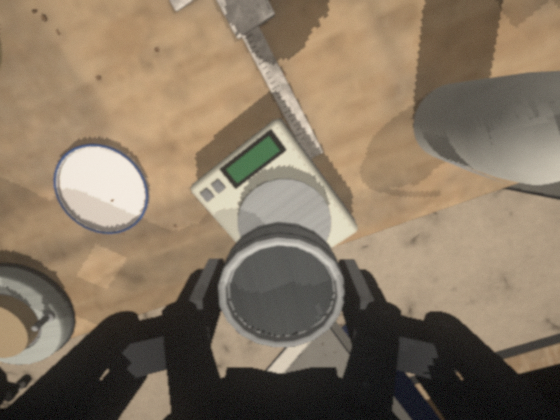

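Run:
```python
from h import *
c=dict(np.load('pics/w17.png.npz')); im=c['pixels']
pts=[(237.5,216),(330,213),(284,178.5),(250,191),(318,190)]
print(circ(c,pts,.04))
P=np.array([ray(c,*q,.04)[:2] for q in pts])
from scipy.optimize import least_squares
r=least_squares(lambda x:np.hypot(*(P-x).T)-.041,[.45,.39]);print(r.x,r.fun)
cv2.imwrite('pics/w17A.png',cv2.resize(im[110:260,180:370],None,fx=4,fy=4,interpolation=2))
t=dict(np.load('pics/top0.png.npz'))
f=lambda x,y:(95+x/4.4-.4,155+y/4.4-.4)
print('top pan',circ(t,[f(70,140),f(212,140),f(140,73),f(142,210)],.04))
print('top dl',circ(t,[f(331,294),f(480,294),f(405,220),f(405,367)],.007))
```

```text
(array([0.454 , 0.3897]), 0.0408)
[0.4543208  0.38958318] [-0.00020702 -0.00043361 -0.00055801  0.0003228   0.0006444 ]
top pan (array([0.452 , 0.3887]), 0.0415)
top dl (array([0.3696, 0.2343]), 0.0444)
```

View pics/w17A.png

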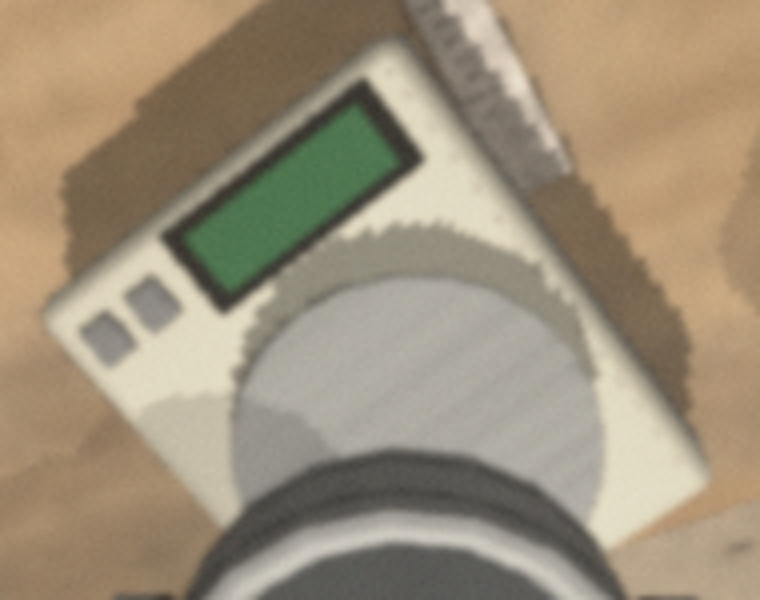

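>>> drive_tool:
  moves:
    - [0, 0.002, 0.018, 0, 0, 0, 1]
    - [0.015, 0, 0, 0, 0, 0, 1]
    - [0.02, 0, 0, 0, 0, 0, 1]
    - [0.02, 0, 0, 0, 0, 0, 1]
    - [0.015, 0, 0, 0, 0, 0, 1]
    - [0.01, 0, 0, 0, 0, 0, 1]
    - [0, 0, 0, 0, 0, 0, 1]
    - [0, 0, 0, 0, 0, 0, 1]
    - [0, 0, 0, 0, 0, 0, 1]

```text
time: 24.03
ee_pos: [0.454, 0.39, 0.09]
eef_rot: [0.292, 1.549, -0.289]
ft_force: [0.2, 0.5, -2.5]
finger_gap: 0.657
```

Run:
```python
from h import *
go([.4535,.3886,.0559],1.2)
c=pic('wrist','w18.png')
s=pic('side','s18.png'); im=s['pixels'];cv2.imwrite('pics/s18A.png',cv2.resize(im[110:210,180:310],None,fx=5,fy=5,interpolation=2))
```

```text
t 24.03 pos [0.454 0.39  0.09 ] yaw 1.2 gap 0.657 F [ 0.2  0.5 -2.5]
rot [ 0.0005  0.0015 -0.0018] shift(before rot) [ 0.0341 -0.0016 -0.    ] after rot [ 0.0341 -0.0015  0.    ]
```

View pics/w18.png

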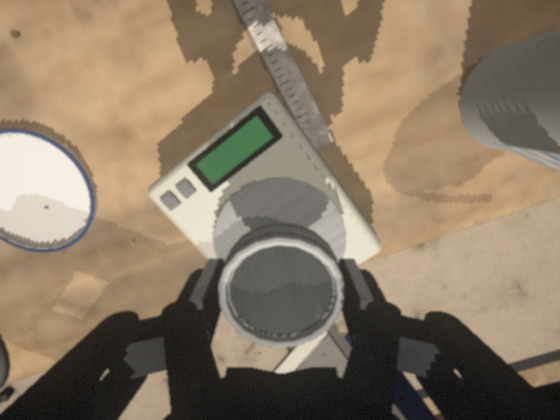

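View pics/s18A.png

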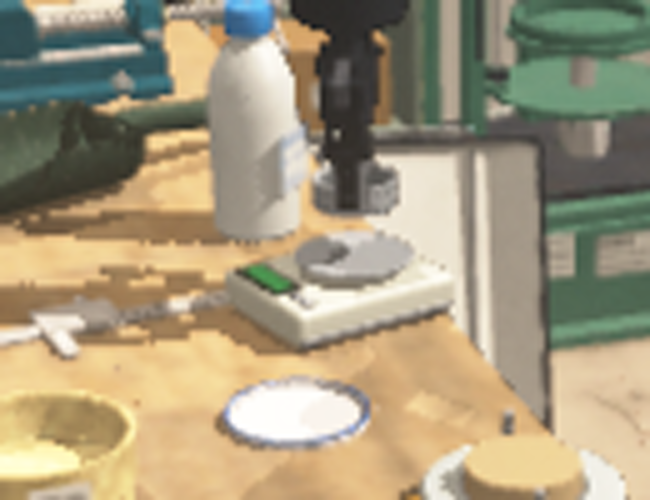

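Run:
```python
from h import *
from scipy.optimize import least_squares
c=dict(np.load('pics/w18.png.npz')); 
pts=[(213,240),(347.5,236),(280,177.5),(238,193),(325,193)]
P=np.array([ray(c,*q,.04)[:2] for q in pts])
r=least_squares(lambda x:np.hypot(*(P-x).T)-.041,[.45,.39]);print(r.x,r.fun)
# ring rim in hand, z=.09-.0159+.02
print('ring',circ(c,[(219,288),(344,288),(281,236),(235,255),(328,255)],.0941))
```

```text
[0.45520337 0.3897879 ] [ 0.0002134  -0.00015863  0.0002846  -0.00047868  0.00013042]
ring (array([0.455 , 0.3902]), 0.0278)
```

>>> drive_tool:
  moves:
    - [0.008, 0, 0, 0, 0, 0, 1]
    - [0.01, 0, 0, 0, 0, 0, 1]
    - [0.007, 0, 0, 0, 0, 0, 1]
    - [0.004, 0, 0, 0, 0, 0, 1]
    - [0.002, 0, 0, 0, 0, 0, 1]
    - [0, 0, 0, 0, 0, 0, 1]
    - [0, 0, 0, 0, 0, 0, 1]
    - [0, 0, 0, 0, 0, 0, 1]

```text
time: 24.8
ee_pos: [0.4532, 0.39, 0.058]
eef_rot: [0.29, 1.551, -0.29]
ft_force: [-0.7, -0.2, -3.3]
finger_gap: 0.66
```

>>> drive_tool:
  moves:
    - [0.0007, 0, 0.0009, 0, 0, 0, 1]
    - [0.0007, 0, 0, 0, 0, 0, 1]
    - [0.0006, 0, 0, 0, 0, 0, 1]
    - [0.0003, 0, 0, 0, 0, 0, 1]
    - [0, 0, 0, 0, 0, 0, 1]
    - [0, 0, 0, 0, 0, 0, 1]

```text
time: 25.3
ee_pos: [0.454, 0.3896, 0.056]
eef_rot: [0.29, 1.551, -0.29]
ft_force: [-0.9, -1.7, 2.5]
finger_gap: 0.661
```

Contact felt (about 6 N change). Release.

>>> drive_tool:
  moves:
    - [0, 0, 0, 0, 0, 0, -0.33]
    - [0, 0, 0, 0, 0, 0, -0.4]
    - [0, 0, 0, 0, 0, 0, -0.6]
    - [0, 0, 0, 0, 0, 0, -0.8]
    - [0, 0, 0, 0, 0, 0, -0.8]
    - [-0.005, 0, 0, 0, 0, 0, -0.8]
    - [-0.015, 0, 0, 0, 0, 0, -1]
    - [-0.03, 0, 0, 0, 0, 0, -1]
    - [-0.03, 0, 0, 0, 0, 0, -1]
    - [-0.03, 0, 0, 0, 0, 0, -1]
    - [0, 0, -0.02, 0, 0, 0, -1]
    - [0, 0, 0, 0, 0, 0, -1]

```text
time: 26.3
ee_pos: [0.4347, 0.3982, 0.1683]
eef_rot: [0.292, 1.549, -0.286]
ft_force: [-0.8, 0.4, 0.1]
finger_gap: 1.0
```

Run:
```python
from h import *
go([.4582,.0761,.16],-.18)
c=pic('wrist','w19.png')
```

```text
t 26.3 pos [0.4347 0.3982 0.1683] yaw 1.202 gap 1.0 F [-0.8  0.4  0.1]
rot [ 1.3823e+00 -1.0000e-03 -4.7000e-03] shift(before rot) [ 0.0074 -0.292   0.1379] after rot [0.0083 0.0808 0.3127]
```

View pics/w19.png

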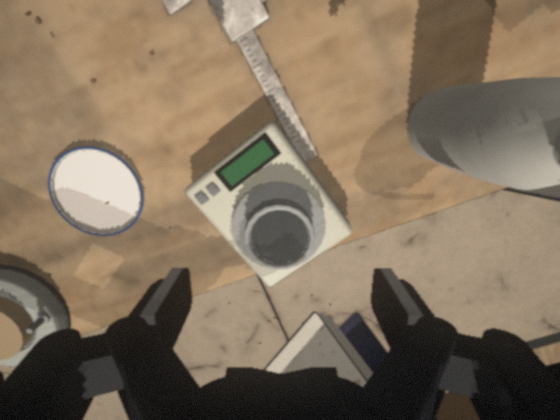

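>>> drive_tool:
  moves:
    - [0, -0.029, 0.0138, 0, 0, 0, -1]
    - [0, -0.029, 0.0138, 0, 0, 0, -1]
    - [0, -0.029, 0.0138, 0, 0, 0, -1]
    - [0, -0.029, 0.0138, 0, 0, 0, -1]
    - [0, -0.029, 0.0138, 0, 0, 0, -1]
    - [0, -0.029, 0.0138, 0, 0, 0, -1]
    - [0, -0.029, 0.0138, 0, 0, 0, -1]
    - [0, -0.029, 0.0138, 0, 0, 0, -1]
    - [0, -0.029, 0.0138, 0, 0, 0, -1]
    - [0, -0.029, 0.0138, 0, 0, 0, -1]
    - [0, 0, 0, 0.115, 0, 0, -1]
    - [0, 0, 0, 0.115, 0, 0, -1]

```text
time: 27.35
ee_pos: [0.4588, 0.0743, 0.1644]
eef_rot: [0.477, 1.519, -0.478]
ft_force: [-0.0, 0.0, -0.3]
finger_gap: 1.001
```

>>> drive_tool:
  moves:
    - [0, 0, 0, 0.115, 0, 0, -1]
    - [0, 0, 0, 0.115, 0, 0, -1]
    - [0, 0, 0, 0.115, 0, 0, -1]
    - [0, 0, 0, 0.115, 0, 0, -1]
    - [0, 0, 0, 0.115, 0, 0, -1]
    - [0, 0, 0, 0.115, 0, 0, -1]
    - [0, 0, 0, 0.115, 0, 0, -1]
    - [0, 0, 0, 0.115, 0, 0, -1]
    - [0, 0, 0, 0.115, 0, 0, -1]
    - [0, 0, 0, 0.115, 0, 0, -1]
    - [0, 0, 0, 0, 0, 0, -1]
    - [0, 0, 0, 0, 0, 0, -1]

```text
time: 28.35
ee_pos: [0.4586, 0.0762, 0.1646]
eef_rot: [1.337, 1.122, -1.339]
ft_force: [-0.5, 0.2, -0.0]
finger_gap: 1.002
```

Run:
```python
from h import *
go([.4582,.0761,.045],-.18)
```

```text
t 28.35 pos [0.4586 0.0762 0.1646] yaw -0.176 gap 1.002 F [-0.5  0.2 -0. ]
rot [0.0037 0.0003 0.0017] shift(before rot) [ 1.196e-01 -2.000e-04  1.000e-04] after rot [ 0.1196 -0.0004  0.0002]
```

>>> drive_tool:
  moves:
    - [0.015, 0, 0, 0.004, 0, 0, -1]
    - [0.025, 0, 0, 0, 0, 0, -1]
    - [0.025, 0, 0, 0, 0, 0, -1]
    - [0.025, 0, 0, 0, 0, 0, -1]
    - [0.015, 0, 0, 0, 0, 0, -1]
    - [0.01, 0, 0, 0, 0, 0, -1]
    - [0, 0, 0, 0, 0, 0, -0.8]
    - [0, 0, 0, 0, 0, 0, -0.7]
    - [0, 0, 0, 0, 0, 0, -0.7]
    - [0, 0, 0, 0, 0, 0, -0.7]
  force: 25

```text
time: 29.18
ee_pos: [0.4601, 0.0764, 0.0517]
eef_rot: [1.344, 1.115, -1.34]
ft_force: [0.4, 0.3, 0.1]
finger_gap: 0.848
```

Run:
```python
from h import *
go([.4582,.0761,.0365],-.18)
c=pic('wrist','w20.png')
s=pic('side','s20.png'); im=s['pixels'];cv2.imwrite('pics/s20A.png',cv2.resize(im[150:240,220:350],None,fx=5,fy=5,interpolation=2))
e=env.sense()['ee_pos']; w=.0005
h=.036
for z in (.026,.03,.034,.038,.042): print(z,(proj(s,e*[1,1,0]+[.984*h,-.178*h,z])-[220,150])*5)
print('stone top ctr',(proj(s,[.4582,.0761,.034])-[220,150])*5,(proj(s,[.4582+.33*.0984,.0761-.33*.0178,.034])-[220,150])*5,(proj(s,[.4582-.33*.0984,.0761+.33*.0178,.034])-[220,150])*5)
```

```text
t 29.18 pos [0.4601 0.0764 0.0517] yaw -0.182 gap 0.848 F [0.4 0.3 0.1]
rot [-0.0025 -0.0003 -0.0027] shift(before rot) [ 0.0152 -0.0019  0.0006] after rot [ 0.0152 -0.0019  0.0006]
0.026 [388.45532342 265.34165446]
0.03 [388.63707726 258.96603702]
0.034 [388.81939539 252.57062542]
0.038 [389.00228043 246.15532733]
0.042 [389.18573503 239.72004986]
stone top ctr [322.69270071 257.88513082] [381.04070867 253.63789578] [263.86145948 262.16754111]
```

View pics/w20.png

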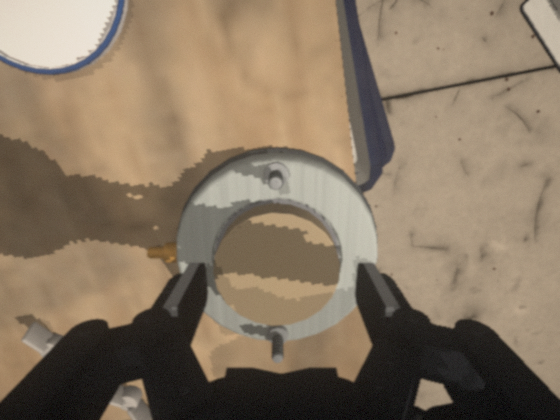

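View pics/s20A.png

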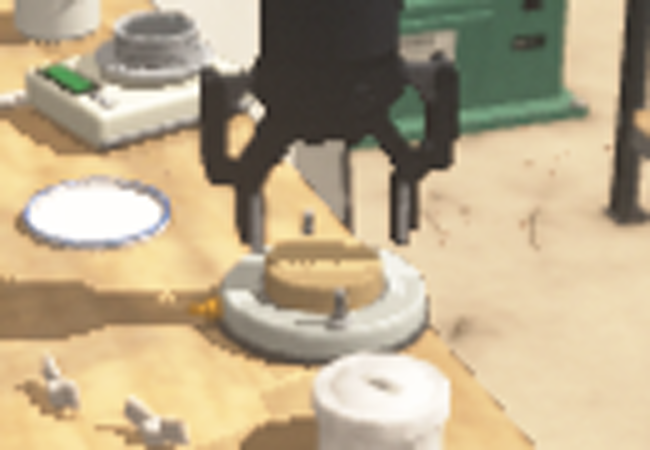

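>>> drive_tool:
  moves:
    - [0.005, -0.0018, 0.0005, 0, 0, 0, -0.7]
    - [0.005, 0, 0, 0, 0, 0, -0.7]
    - [0.003, 0, 0, 0, 0, 0, -0.7]
    - [0, 0, 0, 0, 0, 0, -0.7]
    - [0, 0, 0, 0, 0, 0, -0.7]
    - [0, 0, 0, 0, 0, 0, -0.65]

```text
time: 29.78
ee_pos: [0.4572, 0.0763, 0.0373]
eef_rot: [1.343, 1.117, -1.343]
ft_force: [0.4, -0.4, -1.0]
finger_gap: 0.825
```

Run:
```python
from h import *
go([.4582,.0761,.0365],-.18)
c=pic('wrist','w21.png')
```

```text
t 29.78 pos [0.4572 0.0763 0.0373] yaw -0.183 gap 0.825 F [ 0.4 -0.4 -1. ]
rot [-0.003  -0.      0.0001] shift(before rot) [ 0.0008  0.0011 -0.    ] after rot [ 0.0008  0.0011 -0.    ]
```

View pics/w21.png

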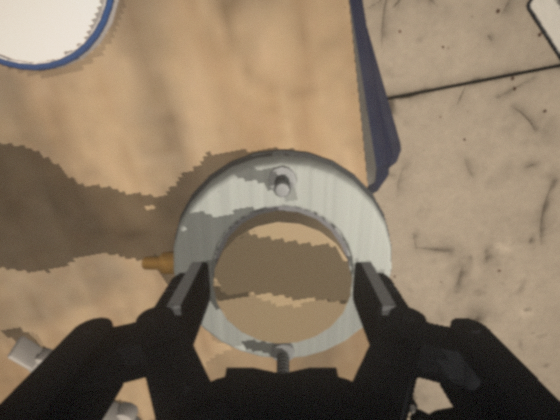

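>>> drive_tool:
  moves:
    - [0.0005, 0.0008, 0, 0, 0, 0, -0.65]
    - [0, 0, 0, 0, 0, 0, -0.6]
    - [0, 0, 0, 0, 0, 0, -0.57]
    - [0, 0, 0, 0, 0, 0, -0.54]
    - [0, 0, 0, 0, 0, 0, -0.5]
    - [0, 0, 0, 0, 0, 0, -0.3]
    - [0, 0, 0, 0, 0, 0, 1]
    - [0, 0, 0, 0, 0, 0, 1]
    - [0, 0, 0, 0, 0, 0, 1]
  force: 25

```text
time: 30.58
ee_pos: [0.458, 0.0761, 0.0373]
eef_rot: [1.343, 1.117, -1.343]
ft_force: [-2.2, 0.2, 5.1]
finger_gap: 0.75
```

>>> drive_tool:
  moves:
    - [-0.003, 0, 0, 0, 0, 0, 1]
    - [-0.006, 0, 0, 0, 0, 0, 1]
    - [-0.015, 0, 0, 0, 0, 0, 1]
    - [-0.025, 0, 0, 0, 0, 0, 1]
    - [-0.025, 0, 0, 0, 0, 0, 1]
    - [-0.01, -0.01, -0.012, 0, 0, 0, 1]
    - [0, -0.02, -0.025, 0, 0, 0, 1]
    - [0, -0.02, -0.025, 0, 0, 0, 1]
    - [0, -0.02, -0.015, 0, 0, 0, 1]
    - [0, -0.025, -0.01, 0, 0, 0, 1]
    - [0, 0, 0, 0, 0, 0, 1]
    - [0, 0, 0, 0, 0, 0, 1]

```text
time: 31.58
ee_pos: [0.3795, 0.1795, 0.1209]
eef_rot: [1.341, 1.118, -1.341]
ft_force: [1.0, 0.9, -0.8]
finger_gap: 0.743
```

Run:
```python
from h import *
go([.3715,.2345,.0223],-.18)
c=pic('wrist','w22.png')
```

```text
t 31.58 pos [0.3795 0.1795 0.1209] yaw -0.181 gap 0.743 F [ 1.   0.9 -0.8]
rot [-0.0008  0.0001 -0.0003] shift(before rot) [ 0.0986 -0.0178 -0.0527] after rot [ 0.0986 -0.0177 -0.0527]
```

View pics/w22.png

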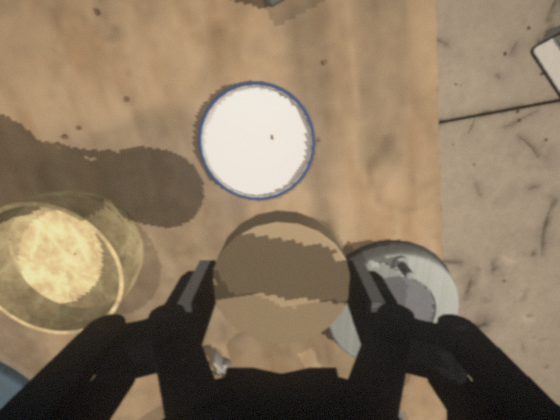

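Run:
```python
from h import *
c=dict(np.load('pics/w22.png.npz'))
print('dl',circ(c,[(198.5,141),(316,141),(257,81.5),(257,199.5)],.007))
```

```text
dl (array([0.3726, 0.2345]), 0.0439)
```

>>> drive_tool:
  moves:
    - [0, -0.009, -0.026, 0, 0, 0, 1]
    - [0, -0.0085, -0.0265, 0, 0, 0, 1]
    - [0.015, 0, 0, 0, 0, 0, 1]
    - [0.02, 0, 0, 0, 0, 0, 1]
    - [0.02, 0, 0, 0, 0, 0, 1]
    - [0.01, 0, 0, 0, 0, 0, 1]
    - [0, 0, 0, 0, 0, 0, 1]
    - [0, 0, 0, 0, 0, 0, 1]
    - [0, 0, 0, 0, 0, 0, 1]

```text
time: 32.38
ee_pos: [0.374, 0.2338, 0.057]
eef_rot: [1.345, 1.116, -1.341]
ft_force: [0.2, -0.7, -0.7]
finger_gap: 0.747
```

Run:
```python
from h import *
go([.3715,.2345,.0223],-.18)
c=pic('wrist','w23.png')
s=pic('side','s23.png'); im=s['pixels'];cv2.imwrite('pics/s23A.png',cv2.resize(im[140:230,190:320],None,fx=5,fy=5,interpolation=2))
```

```text
t 32.38 pos [0.374  0.2338 0.057 ] yaw -0.184 gap 0.747 F [ 0.2 -0.7 -0.7]
rot [-0.0038 -0.0009 -0.0018] shift(before rot) [ 0.0347 -0.0026 -0.0002] after rot [ 0.0347 -0.0026 -0.0003]
```

View pics/w23.png

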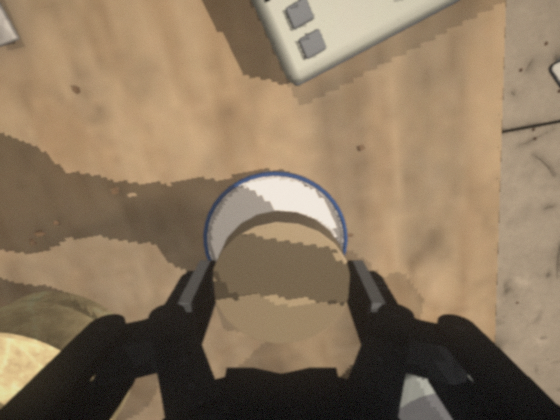

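View pics/s23A.png

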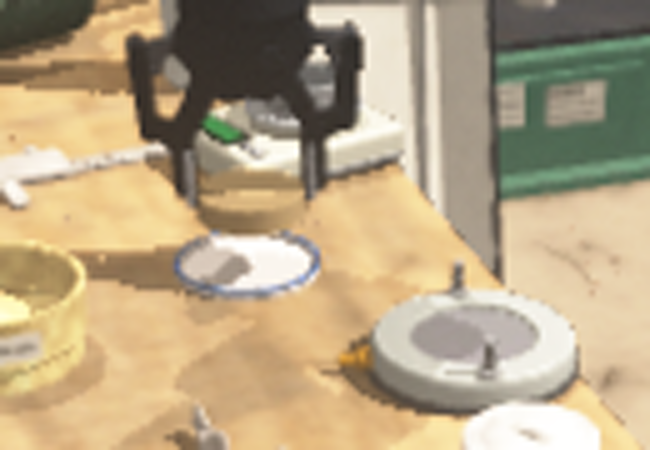

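>>> drive_tool:
  moves:
    - [0.008, -0.0018, 0, 0, 0, 0, 1]
    - [0.01, 0, 0, 0, 0, 0, 1]
    - [0.007, 0, 0, 0, 0, 0, 1]
    - [0.004, 0, 0, 0, 0, 0, 1]
    - [0, 0, 0, 0, 0, 0, 1]
    - [0, 0, 0, 0, 0, 0, 1]
    - [0, 0, 0, 0, 0, 0, 1]

```text
time: 33.07
ee_pos: [0.3711, 0.2342, 0.0269]
eef_rot: [1.343, 1.117, -1.343]
ft_force: [0.3, -0.0, -1.2]
finger_gap: 0.743
```

Expect contact at about z = 0.0223.

>>> drive_tool:
  moves:
    - [0.0012, 0, 0, 0, 0, 0, 1]
    - [0.0012, 0, 0, 0, 0, 0, 1]
    - [0.0008, 0, 0, 0, 0, 0, 1]
    - [0.0005, 0, 0, 0, 0, 0, 1]
    - [0, 0, 0, 0, 0, 0, 1]
    - [0, 0, 0, 0, 0, 0, 1]

```text
time: 33.57
ee_pos: [0.3709, 0.2341, 0.0232]
eef_rot: [1.343, 1.117, -1.343]
ft_force: [0.1, -0.2, -1.1]
finger_gap: 0.741
```

>>> drive_tool:
  moves:
    - [0.0005, 0, 0, 0, 0, 0, 1]
    - [0.0004, 0, 0, 0, 0, 0, 1]
    - [0, 0, 0, 0, 0, 0, 1]
    - [0, 0, 0, 0, 0, 0, 1]

```text
time: 33.9
ee_pos: [0.371, 0.2341, 0.0224]
eef_rot: [1.343, 1.117, -1.343]
ft_force: [-1.0, -0.2, 0.6]
finger_gap: 0.746
```

>>> drive_tool:
  moves:
    - [0.0002, 0, 0, 0, 0, 0, 1]
    - [0, 0, 0, 0, 0, 0, -0.5]
    - [0, 0, 0, 0, 0, 0, -0.56]
    - [0, 0, 0, 0, 0, 0, -0.65]
    - [0, 0, 0, 0, 0, 0, -0.8]
    - [0, 0, 0, 0, 0, 0, -0.8]
    - [-0.005, 0, 0, 0, 0, 0, -0.9]
    - [-0.015, 0, 0, 0, 0, 0, -1]
    - [-0.03, 0, 0, 0, 0, 0, -1]
    - [-0.03, 0, 0, 0, 0, 0, -1]
    - [-0.03, 0, 0, 0, 0, 0, -1]
    - [-0.03, 0, -0.01, 0, 0, 0, -1]

```text
time: 34.9
ee_pos: [0.3722, 0.2432, 0.1635]
eef_rot: [1.343, 1.116, -1.344]
ft_force: [0.1, -0.8, 0.6]
finger_gap: 1.002
```

>>> drive_tool:
  moves:
    - [-0.02, 0, -0.02, 0, 0, 0, -1]
    - [0, 0, 0, 0, 0, 0, -1]
    - [0, 0, 0, 0, 0, 0, -1]
    - [0, 0, 0, 0, 0, 0, -1]

```text
time: 35.23
ee_pos: [0.3755, 0.2631, 0.181]
eef_rot: [1.341, 1.118, -1.344]
ft_force: [0.0, 0.3, -0.5]
finger_gap: 0.997
```

Run:
```python
from h import *
go([.3715,.2345,.0223],-.18)
c=pic('wrist','w24.png')
s=pic('side','s24.png'); im=s['pixels'];cv2.imwrite('pics/s24A.png',cv2.resize(im[120:370,190:420],None,fx=2.4,fy=2.4,interpolation=2))
t=pic('top','t24.png'); im=t['pixels'];cv2.imwrite('pics/t24A.png',cv2.resize(im[150:250,95:455],None,fx=2.2,fy=2.2,interpolation=2))
```

```text
t 35.23 pos [0.3755 0.2631 0.181 ] yaw -0.183 gap 0.997 F [ 0.   0.3 -0.5]
rot [-0.0027  0.0013  0.0017] shift(before rot) [0.1588 0.0015 0.0287] after rot [0.1587 0.0012 0.0289]
```

View pics/w24.png

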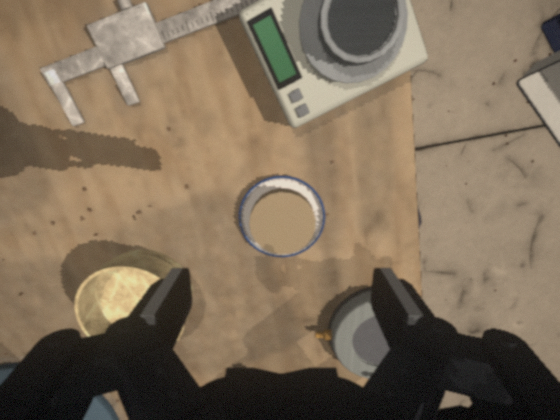

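View pics/s24A.png

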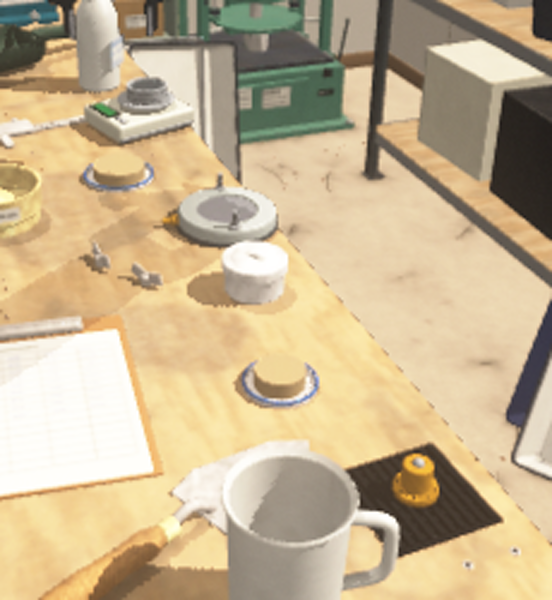

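View pics/t24A.png

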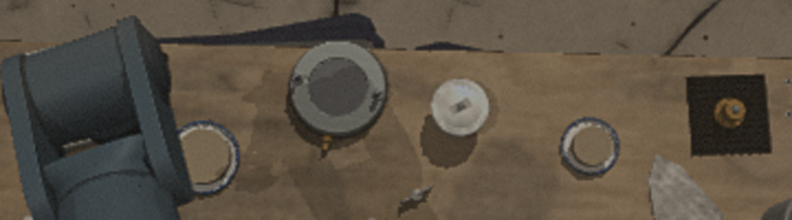

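Run:
```python
from h import *
c=dict(np.load('pics/w24.png.npz'))
print('stone',circ(c,[(249,222),(321,222),(285,187.5),(285,255)],.019),'dish',circ(c,[(240,216),(326,216),(282,175),(285,257)],.007))
t=dict(np.load('pics/w19.png.npz'))
print('ring',circ(t,[(243,238),(318,236),(281,201),(279,270)],.06),'pan',circ(t,[(231,213),(326,213),(279,167),],.04))
t=dict(np.load('pics/w7.png.npz'))
q=[ray(t,*p,.006) for p in [(223,157),(319,135),(337,225),(250,244)]]
print('mat',sum(q)/4,'cap ball',ray(t,282,201,.039))
print(env.sense()['qvel'].round(3)); env.job_done()
```

```text
stone (array([0.3751, 0.2342]), 0.0352) dish (array([0.3733, 0.235 ]), 0.0439)
ring (array([0.4552, 0.3907]), 0.0303) pan (array([0.443 , 0.3937]), 0.0406)
mat [ 0.44045905 -0.39654963  0.006     ] cap ball [ 0.44022968 -0.39554618  0.039     ]
[-0.002 -0.001 -0.007 -0.     0.002  0.001]
the job is handed in; nothing more can be done
```

I stripped the cell in the order asked, letting go of each part before taking the next, and handed the job in at about 35 s on the robot clock.

| Part | Where it is | Last check |
|---|---|---|
| Brass cap | Upright on the mat | About 1 mm from the mat centre |
| Small stone | Flat in the small dish, clear of the rim | By eye only; set down about 1–2 mm from the dish centre |
| Steel ring | On the balance pan | Within about 0.5 mm of the pan centre just before set-down |
| Large stone | Flat in the large dish, inside the rim | About 2 mm from the dish centre |

Each set-down showed a wrist force change of about 2 to 6 N. Closing the jaws showed up to about 6 N. The last wrist and side pictures show every part standing level with the gripper clear.

- **One check disagreed:** I re-fitted the pan circle after releasing the ring. It put the pan about 12 mm off in x, from only three points with part of the pan hidden. I put that down to a bad fit. The two fits before set-down (five points each, within 0.7 mm) and the ring's final measured position, (0.455, 0.391), agree with each other.
- **Camera offsets:** the wrist camera had a steady sideways offset of about 1 mm, which I allowed for. The top camera read about 2 to 5 mm lower in x than the wrist camera.

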